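Unlock the calibration case by its two dials and draw the latch

TASK

Unlock the instrument case: turn the blue dial to 3 first, then the orange dial to 7, and draw the red latch pull fully out towards the robot and let go. The worn lock's numbers are a little off, so near each number turn on gently until you feel the catch drop in and stop the dial, and force neither a dial nor the latch. Leave everything else where it is.

Things in the scene. Friction and masses are not known exactly. Their poses are not given: they have to be found in the camera images.
- case: grey instrument case with flat aluminium lid, 224 x 304 x 78 mm high, fixed on the bench; origin under its centre, x away from the robot, y to the robot's left. In the middle of the lid a white lock cover 104 (x) x 216 (y) x 20 mm, top 98 mm above the bench, carries the blue dial 55 mm to +y and the orange dial 55 mm to -y
- blue_grip (a point): grip point of the blue dial, on its vertical axis, 21 mm above the lock cover. The grip is an upright bar 46 long, 13 wide, 26 mm high, on a blue disc 60 mm across, 6 mm thick; the point is 12 mm below the bar's top, 14 mm above the disc. Local x runs along the bar to the pointer end (white line on bar and disc)
- orange_grip (a point): grip point of the orange dial, on its vertical axis, 21 mm above the lock cover. The grip is an upright bar 46 long, 13 wide, 26 mm high, on an orange disc 60 mm across, 6 mm thick; the point is 12 mm below the bar's top, 14 mm above the disc. Local x runs along the bar to the pointer end (white line on bar and disc)
- blue_dial (a joint): blue dial, left (+y): rad, 0 with its pointer at mark 0, clockwise from above is plus, 0.628 per number, stops at -0.2 and 5.9. Its catch drops in at 3, up to 0.25 rad either side of the mark, differing each time. Until then it turns evenly, under 0.15 N m; then it has 0.04 rad play each way and stops hard; over 0.5 N m there forces it.
- orange_dial (a joint): orange dial, right (-y): rad, 0 with its pointer at mark 0, clockwise from above is plus, 0.628 per number, stops at -0.2 and 5.9. Its catch drops in at 7, up to 0.25 rad either side of the mark, differing each time. Until then it turns evenly, under 0.15 N m; then it has 0.04 rad play each way and stops hard; over 0.5 N m there forces it. Drops in only after the blue one.
- latch (a joint): flat steel latch, m: 0 locked, growing as it comes out towards the robot (-x of the case), 0.030 at its end stop. A spring drives it about 5 mm when the blue catch drops in, to about 12 mm when the orange one drops in too; from there it must be drawn by its pull, slides freely (1 to 4 N) and stays where left. Pulling it with over 10 N while locked forces it
- latch_pull (a point): middle of the latch's red pull, in front of the lock cover: upright block 12 (x) x 24 (y) x 30 mm high, top 115 mm above the bench; the point is 12 mm below that top, 25 mm above the lid. 14 mm from pull to cover when locked, free lid to its left and right; axes as the case's. Under the cover the latch has a tooth (catch) for each dial
- screwdriver: green-handled screwdriver, 110 mm long, lying on the lid behind the lock; origin under its middle. Leave it alone
- flux_tin: small brass tin, 30 mm across, 18 mm high, on the lid at the left of the lock; origin under its centre. Leave it alone
- multimeter: yellow hand meter lying on the bench, 160 x 85 x 35 mm; origin under its centre. Leave it alone
- pen_pot: black open pot, 70 mm across, 100 mm high; origin under its centre. Leave it alone
- wash_bottle: blue closed bottle, 56 mm across, 130 mm high; origin under its centre. Leave it alone
- wool_tin: steel tip-cleaning bowl, 72 mm across, 35 mm high; origin under its centre. Leave it alone
- parts_tray: grey divided tray, 120 x 90 x 30 mm; origin under its centre. Leave it alone
- blue_zero (a point): the red mark 0 on the black ring around the blue dial, 35 mm from its axis on the side away from the robot. Ten marks, clockwise seen from above: 0 red, 1 2 3 4 white, 5 yellow (robot's side), 6 7 8 9 white
- orange_zero (a point): the red mark 0 on the black ring around the orange dial, 35 mm from its axis on the side away from the robot. Ten marks, clockwise seen from above: 0 red, 1 2 3 4 white, 5 yellow (robot's side), 6 7 8 9 white

How it is judged:
By the outcome, as a careful person would: the job done as asked, in the order asked, and still so for the second after the job is handed in, with the robot touching nothing.
It also fails if it takes over 72 s, if anything falls off the work surface, if the arm or the gripper's body presses on something with over 40 N, if the wrist force passes 120 N, or if a joint passes its speed limit or range.

ROBOT

A 6-joint arm with a two-finger parallel gripper is mounted at the origin on the work surface. World frame = base frame: x ahead of the robot, y to its left, z up, the work surface at z = 0. Lengths are in m, angles in rad, forces in N, time in s.
With the tool pointing down it reaches from about 0.3 to 0.875 m from the base axis. Payload 6.4 kg.
Tool frame: the origin (TCP) lies midway between the tips of the shut fingers; the grasp point (between the pads) lies 19 mm behind it; z points along the fingers, y is the line along which they close (so a half turn about z gives the same grasp; the last joint's range is limited). The gripper opens to 85 mm and grips with 20 to 120 N. Pads are 22 mm wide; open, the fingers measure 114 mm over their backs; the gripper's body (76 mm by 85 mm) begins 54 mm behind the grasp point. The pads swing forward as they close: fully open they stand 13 mm farther back than shut.
Start: joints at [0.956, 0.181, 1.607, -0, 1.354, -0.206], TCP at [0.229, 0.528, 0.231] pointing down, gripper open.
Joint ranges: [-2.99, 2.99], [-0.89, 2.07], [0.3, 2.58], [-1.14, 4.28], [0, 2.63], [-3.12, 3.12]. Speed limits (rad/s): [2.57, 2.57, 3.01, 3.14, 3.14, 3.14].

INTERFACE

Orientations are given as a unit quaternion [w, x, y, z].
In Python, from bench import status, camera, ctrl gives the robot as it stands. The module is installed in compiled form; this text tells all that it offers.
- The arm moves only by the shell command python3 -m handwheel 'ROWS'. ROWS is JSON, a list that holds one entry, the list of rows, each a list of 7 numbers: the opening, from -1 (shut) to 1 (fully open), then the shift along the tool's x, y, z in cm, then the turn, a rotation vector about the tool's x, y, z in degrees. A call has 1 to 10 rows; each row is the pose to reach, as a shift and turn from the pose commanded when the call began, along the tool's axes at that moment; what a row does not reach only later rows make up. A row lasts 1/8 s, in which the tool goes at most 62.5 mm and 10.7 degrees, less where a joint would pass 70% of its speed; a pose out of reach is approached as far as the arm can. A call with a gripper value outside its range is refused whole. The fingers move at their own pace and stop on an object; the grip force is fixed at half the most. Time passes only in rows, so rows that repeat a pose let the fingers close. It gives the time, the measured TCP pose, the force, the opening and the grip force at its end, in the units of the state.
- status.get_obs(): the state, without advancing time (a new reading comes with each control period).
- camera(name): name is "scene" or "top" or "wrist"; returns a dict with "frame" (400x640x3 uint8, blue, green, red), "depth" (400x640 float32, m along the optical axis (not along the pixel's ray), 0 where there is no reading), "fx", "fy", "cx", "cy" (pixels), "extrinsics" (4x4, takes a point from camera to world coordinates); the wrist camera has in their place "hand_eye" (4x4, takes a point from camera to tool coordinates, whose origin is the TCP and whose axes are the flange's). Camera axes: x right, y down, z forward; pixel columns grow to the right and rows downward; lengths in m; the calibration is good to about 2 mm. The wrist camera is an equidistant fisheye: a pixel r from the principal point sees the ray r / f radians off the axis. A picture is of the moment at which its call begins: read the wrist's pose just before it.
- ctrl.hand_in(): hands the job in; it is judged then, once.
The state is a dict: "time_s": time; "q": joint angles; "dq": joint speeds; "joint_efforts": joint torques, N m; "eef_pos": TCP position; "eef_rot": TCP orientation; "wrist_force": force on the tool from outside, world axes, zero at the start; "torque": the same for the moment, N m; "opening": opening from 0.0 (shut) to 1.0 (fully open); "grasp_force": force on a finger pad.
Only numpy, scipy, OpenCV 4.12 (cv2) and the standard library are available. Lean on these libraries where they do the work, as an engineer would, in place of code of your own. Each camera call takes 0.05 s, during which the arm holds its last target. There are 200 camera calls.

## Working session

There is one attempt and no reset: what is moved stays moved. The work goes in short steps, Python scripts to look and compute and a shell command to move; the robot and the scene stay as the last step left them, time stands still between calls to the robot, and variables do not carry over. Pictures are saved under pics/ and viewed, at most 10 in all, crops included, and the job is handed in when it is done.

```bash
mkdir -p pics
cat > h.py <<'E'
import numpy as np, cv2
from bench import status, camera, ctrl
E
python3 - <<'E'
from h import *
o=status.get_obs(); print(o)
for n in ("scene","top"):
    c=camera(n); cv2.imwrite(f"pics/{n}0.png",c["frame"]); np.savez(f"{n}0.npz",**c)
    print(n,c["fx"],c["fy"],c["cx"],c["cy"],np.round(c["extrinsics"],3).tolist())
E
```

```text
{'time_s': 0.0, 'q': array([ 9.55699768e-01,  1.81550670e-01,  1.60803843e+00,  1.91860652e-05,
        1.35380175e+00, -2.06318334e-01]), 'dq': array([-0.00017833,  0.00080867, -0.00068432, -0.00016315, -0.00089816,
        0.00095929]), 'joint_efforts': array([ 8.97728432e-05, -4.44857025e+01, -3.51342952e+01, -9.98174369e-05,
        8.99069302e-03,  2.16987831e-05]), 'eef_pos': array([0.22820904, 0.52715535, 0.23036404]), 'eef_rot': array([-3.67559327e-04,  2.02970974e-01,  9.79184342e-01, -8.20588038e-04]), 'wrist_force': array([-0.4678855 ,  0.42711085,  0.15616029]), 'torque': array([-0.03026998, -0.05292996, -0.0797516 ]), 'grasp_force': 0.0, 'opening': 1.0027139845657445}
scene 397.50498871568027 397.50498871568027 322.4774821145323 199.7048450439309 [[-0.665, 0.427, -0.613, 1.207], [0.747, 0.376, -0.548, 0.574], [-0.003, -0.822, -0.569, 0.673], [0.0, 0.0, 0.0, 1.0]]
top 390.57421085343344 390.57421085343344 325.4245131894014 202.3580533266536 [[-0.003, -0.994, 0.11, 0.478], [-1.0, 0.001, -0.019, 0.007], [0.019, -0.11, -0.994, 1.046], [0.0, 0.0, 0.0, 1.0]]
```

View pics/top0.png

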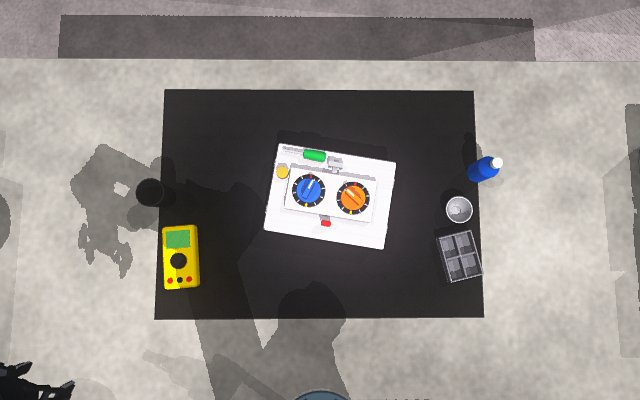

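View pics/scene0.png

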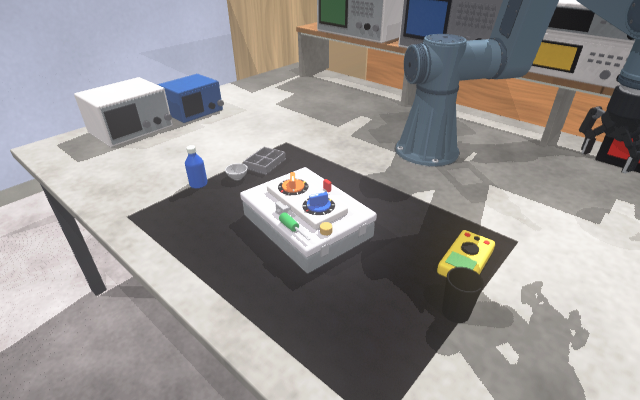

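Top view: the blue dial is near (309,190), the orange dial near (353,198), the red pull near (326,223), and the case is yawed a few degrees. The scene view shows the same things near (318,203), (293,185) and (327,185). Next I measure them in both views.

```bash
cat >> h.py <<'E'
def rng(name,img):
    b,g,r=[img[...,i].astype(int) for i in range(3)]
    return {"blue":(b>r+60)&(b>g+40),"orange":(r>b+80)&(g>b+25)&(r>g+40),"red":(r>g+90)&(r>b+90)&(abs(g-b)<40)}[name]
def ray(c,u,v):
    d=np.array([(u-c["cx"])/c["fx"],(v-c["cy"])/c["fy"],1.]); E=c["extrinsics"]
    return E[:3,3],E[:3,:3]@d
def plane(c,u,v,z):
    o,d=ray(c,u,v); return o+d*(z-o[2])/d[2]
E
python3 - <<'E'
from h import *
box={"top":(250,130,410,260),"scene":(240,160,380,270)}
R={}
for n in ("top","scene"):
    c=dict(np.load(n+"0.npz")); x0,y0,x1,y1=box[n]; fr=c["frame"]; D=c["depth"]
    for k in ("blue","orange","red"):
        m=rng(k,fr); mm=np.zeros_like(m); mm[y0:y1,x0:x1]=m[y0:y1,x0:x1]
        nn,L,S,C=cv2.connectedComponentsWithStats(mm.astype(np.uint8))
        for i in sorted(range(1,nn),key=lambda i:-S[i,4])[:3]:
            if S[i,4]<8: continue
            v,u=np.where(L==i); d=D[v,u]; o,r=ray(c,0,0)
            P=np.array([ray(c,a,b)[0]+ray(c,a,b)[1]*e for a,b,e in zip(u,v,d) if e>0])
            print(n,k,S[i],C[i].round(1),"med",np.median(P,0).round(4),"zmax/min",np.percentile(P[:,2],[5,50,95]).round(3))
            if i==1 or k not in R.get(n,{}): R.setdefault(n,{}).setdefault(k,ray(c,*C[i]))
for k in R["top"]:
    if k in R["scene"]:
        (a,d),(b,e)=R["top"][k],R["scene"][k]
        s=np.linalg.lstsq(np.c_[d,-e],b-a,rcond=None)[0]; p,q=a+d*s[0],b+e*s[1]; print(k,(p+q)/2,"gap",np.linalg.norm(p-q))
c=dict(np.load("top0.npz")); cv2.imwrite("pics/topcrop.png",cv2.resize(c["frame"][135:260,255:405],None,fx=5,fy=4.8,interpolation=cv2.INTER_CUBIC))
E
```

```text
top blue [296 178  25  25 463] [308.  190.3] med [0.6102 0.0311 0.1058] zmax/min [0.102 0.106 0.132]
top orange [341 186  25  24 445] [353.  197.8] med [ 0.5917 -0.0782  0.1059] zmax/min [0.103 0.106 0.132]
top red [321 220  10   6  47] [325.6 222.8] med [ 0.5314 -0.0121  0.1148] zmax/min [0.113 0.115 0.117]
top red [348 195  11  10  12] [353.3 200.2] med [ 0.585  -0.0783  0.1208] zmax/min [0.117 0.121 0.127]
scene blue [307 192  24  20 342] [318.8 202.3] med [0.6194 0.0358 0.1093] zmax/min [0.103 0.109 0.131]
scene orange [282 172  22  20 255] [292.7 184. ] med [ 0.6028 -0.0722  0.1062] zmax/min [0.103 0.106 0.132]
scene red [324 179   7  10  40] [326.6 182.6] med [ 0.5363 -0.0109  0.1133] zmax/min [0.097 0.113 0.117]
blue [0.61181522 0.03047425 0.10736298] gap 0.0014838564705289916
orange [ 0.59373273 -0.07893614  0.10630702] gap 0.0023172876037496097
red [ 0.53287603 -0.01235225  0.10976377] gap 0.002596101851290217
```

View pics/topcrop.png

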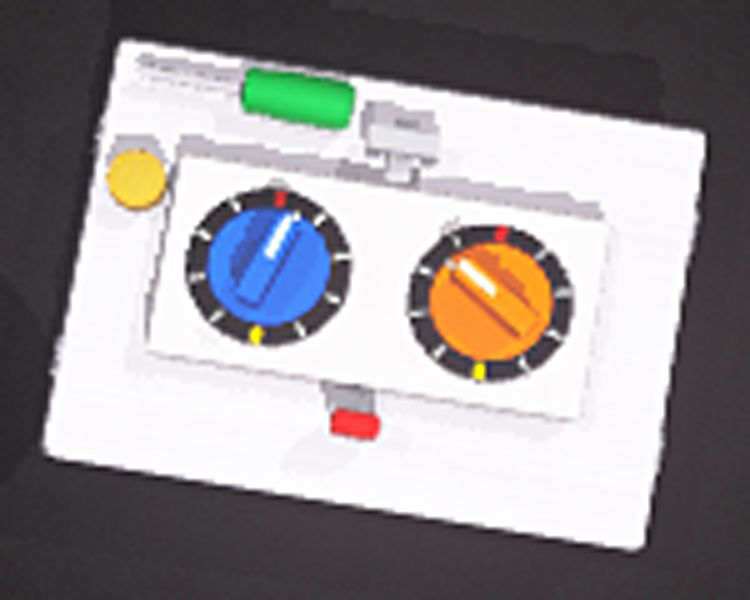

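The crop shows the blue pointer about 20° clockwise of the red 0, at roughly 0.35 rad. The orange pointer is between 8 and 9, at roughly 5.27 rad, so it has to turn back counter-clockwise. The case yaw is about -9.4°, and the dial spacing measures 110.9 mm against the stated 110. Next I go above the blue dial.

```bash
python3 -m handwheel '[[[1,-55,-30.4,-2,0,0,6.5],[1,-55,-30.4,-2,0,0,6.5],[1,-55,-30.4,-2,0,0,6.5],[1,-55,-30.4,-2,0,0,6.5],[1,-55,-30.4,-2,0,0,6.5],[1,-55,-30.4,-2,0,0,6.5],[1,-55,-30.4,-2,0,0,6.5],[1,-55,-30.4,-2,0,0,6.5],[1,-55,-30.4,-2,0,0,6.5],[1,-55,-30.4,-2,0,0,6.5]]]'; python3 -m handwheel '[[[1,0,0,0,0,0,0],[1,0,0,0,0,0,0],[1,0,0,0,0,0,0],[1,0,0,0,0,0,0]]]'
cat >> h.py <<'E'
from scipy.spatial.transform import Rotation as Ro
def pose(o):
    T=np.eye(4); w,x,y,z=o["eef_rot"]; T[:3,:3]=Ro.from_quat([x,y,z,w]).as_matrix(); T[:3,3]=o["eef_pos"]; return T
def wrist():
    T=pose(status.get_obs()); c=dict(camera("wrist")); c["extrinsics"]=T@c["hand_eye"]; return c
def wray(c,u,v):
    x,y=(u-c["cx"])/c["fx"],(v-c["cy"])/c["fy"]; r=np.hypot(x,y)+1e-12
    d=np.array([x/r*np.sin(r),y/r*np.sin(r),np.cos(r)]); E=c["extrinsics"]; return E[:3,3],E[:3,:3]@d
def wplane(c,u,v,z):
    o,d=wray(c,u,v); return o+d*(z-o[2])/d[2]
E
python3 - <<'E'
from h import *
c=wrist(); o=status.get_obs(); print(o["q"],o["eef_pos"],c["hand_eye"].round(3).tolist(),c["fx"]); np.savez("w1.npz",**c); cv2.imwrite("pics/w1.png",c["frame"])
E
```

```text
time_s: 1.35
eef_pos: [0.6109, 0.0312, 0.2508]
eef_rot: [-0.0, 0.258, 0.966, 0.0]
wrist_force: [1.6, 0.6, 0.0]
opening: 1.001
grasp_force: 0.0
time_s: 1.85
eef_pos: [0.6096, 0.0343, 0.2514]
eef_rot: [0.0, 0.257, 0.966, 0.0]
wrist_force: [0.4, 0.7, 0.5]
opening: 1.0
grasp_force: 0.0
[-1.38147776e-01  2.43074341e-01  1.49178567e+00  3.71377839e-05
  1.40644788e+00 -1.18835851e+00] [0.60970183 0.034176   0.2514336 ] [[0.001, -0.958, -0.287, 0.074], [1.0, 0.001, -0.0, 0.0], [0.0, -0.287, 0.958, -0.144], [0.0, 0.0, 0.0, 1.0]] 309.70691628693146
```

View pics/w1.png

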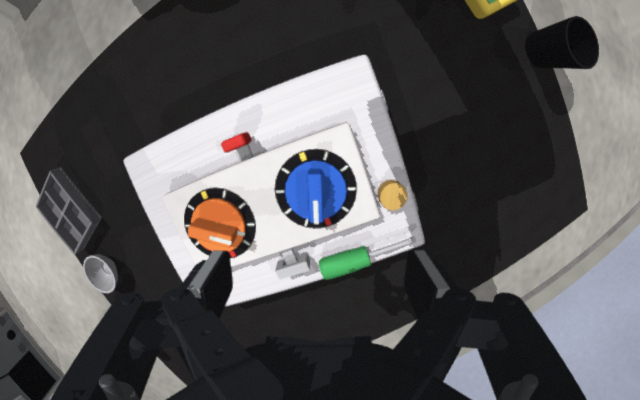

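The wrist view shows the blue dial near (316,188), with its yellow mark at (303,157) and red mark at (327,222). The orange dial is near (218,223) and the pull near (236,142). Now I fit the centres and heights.

```bash
cat >> h.py <<'E'
def blobs(m,box,amin=4):
    x0,y0,x1,y1=box; mm=np.zeros(m.shape,np.uint8); mm[y0:y1,x0:x1]=m[y0:y1,x0:x1]
    n,L,S,C=cv2.connectedComponentsWithStats(mm); I=sorted([i for i in range(1,n) if S[i,4]>=amin],key=lambda i:-S[i,4])
    return [(S[i,4],C[i],np.argwhere(L==i)[:,::-1]) for i in I]
def hsv(f): return cv2.cvtColor(f,cv2.COLOR_BGR2HSV)
def inr(f,a,b): return cv2.inRange(hsv(f),np.array(a),np.array(b))>0
def tri(r1,r2):
    (a,d),(b,e)=r1,r2; s=np.linalg.lstsq(np.c_[d,-e],b-a,rcond=None)[0]; p,q=a+d*s[0],b+e*s[1]; return (p+q)/2,np.linalg.norm(p-q)
E
python3 - <<'E'
from h import *
w=dict(np.load("w1.npz")); t=dict(np.load("top0.npz"))
fw,ft=w["frame"],t["frame"]; bw=(130,110,375,262); bt=(285,160,380,235)
for nm,c,b,pr in(("w",w,bw,wplane),("t",t,bt,plane)):
    f=c["frame"]
    for k,a,e,z in (("yellow",(24,150,120),(34,255,255),.098),("redm",(0,170,100),(4,255,255),.098),("redm2",(175,170,100),(180,255,255),.098)):
        for n,C,_ in blobs(inr(f,a,e),b)[:4]: print(nm,k,n,C.round(1),pr(c,*C,z).round(4),pr(c,*C,.115).round(4))
    for k,a,e in (("blue",(100,130,60),(125,255,255)),("orange",(6,150,90),(20,255,255))):
        n,C,px=blobs(inr(f,a,e),b)[0]
        H=cv2.convexHull(px.astype(np.int32))[:,0]; P=np.array([pr(c,*p,.104)[:2] for p in H.astype(float)])
        A=np.c_[2*P,np.ones(len(P))]; s=np.linalg.lstsq(A,(P**2).sum(1),rcond=None)[0]
        print(nm,k,n,C.round(1),"centre",s[:2].round(4),"r",round(float(np.sqrt(s[2]+s[:2]@s[:2])),4))
        # pointer: bright low-sat pixels inside hull
        m=np.zeros(f.shape[:2],np.uint8); cv2.fillConvexPoly(m,H,1); m=cv2.erode(m,np.ones((3,3)))
        h=hsv(f); q=np.argwhere((m>0)&(h[...,1]<90)&(h[...,2]>170))[:,::-1].astype(float)
        Q=np.array([pr(c,*p,.130)[:2] for p in q]); u=np.linalg.svd(Q-Q.mean(0))[2][0]
        u*=np.sign(u@(Q.mean(0)-s[:2])); print("  line",len(Q),Q.mean(0).round(4),"ang",np.degrees(np.arctan2(u[1],u[0])).round(1))
E
```

```text
w yellow 40 [204.  194.6] [ 0.5589 -0.0738  0.098 ] [ 0.5581 -0.0655  0.115 ]
w yellow 24 [302.7 157.4] [0.5783 0.0351 0.098 ] [0.5765 0.0372 0.115 ]
w redm 246 [234.1 142.4] [ 0.5309 -0.0156  0.098 ] [ 0.5317 -0.0106  0.115 ]
w redm 32 [232.1 253.5] [ 0.6295 -0.0858  0.098 ] [ 0.6247 -0.0768  0.115 ]
w redm 28 [327.6 221.7] [0.6481 0.0236 0.098 ] [0.6422 0.0264 0.115 ]
w blue 2896 [315.2 189.3] centre [0.6127 0.0295] r 0.031
  line 118 [0.6227 0.0239] ang -28.9
w orange 2167 [216.2 223.8] centre [ 0.5932 -0.0807] r 0.0316
  line 104 [ 0.6029 -0.0692] ang 65.3
t yellow 16 [285.6 171.5] [0.6593 0.0864 0.098 ] [0.656 0.085 0.115]
t yellow 6 [305.7 204.5] [0.5776 0.0369 0.098 ] [0.5758 0.0364 0.115 ]
t yellow 6 [350.5 212. ] [ 0.559  -0.0724  0.098 ] [ 0.5576 -0.071   0.115 ]
t redm 32 [325.5 223. ] [ 0.5323 -0.0114  0.098 ] [ 0.5313 -0.0111  0.115 ]
t redm 5 [310.6 175.8] [0.6486 0.025  0.098 ] [0.6455 0.0246 0.115 ]
t blue 457 [308.  190.2] centre [0.6127 0.0308] r 0.0298
  line 17 [0.6228 0.0255] ang -26.7
t orange 443 [353.  197.8] centre [ 0.5942 -0.0779] r 0.0297
  line 18 [ 0.6036 -0.0683] ang 52.5
```

```bash
python3 -m handwheel '[[[0,-0.5,-0.2,5,0,0,-1.3],[0,-0.5,-0.2,10,0,0,-1.3],[0,-0.5,-0.2,10,0,0,-1.3],[0,-0.5,-0.2,10,0,0,-1.3],[0,-0.5,-0.2,10,0,0,-1.3],[0,-0.5,-0.2,10,0,0,-1.3]]]'
python3 - <<'E'
from h import *
c=wrist(); o=status.get_obs(); print(o["q"],o["eef_pos"],o["wrist_force"],o["torque"],o["opening"]);T=pose(o);print("yaw y",np.degrees(np.arctan2(T[1,1],T[0,1])), T[:3,2]); np.savez("w2.npz",**c); cv2.imwrite("pics/w2.png",c["frame"])
# where do dial axis points project: use marks
f=c["frame"]
for k,a,e,z in (("yellow",(24,150,120),(34,255,255),.098),("redm",(0,170,100),(4,255,255),.098)):
    for n,C,_ in blobs(inr(f,a,e),(0,0,640,330))[:5]: print(k,n,C.round(1),wplane(c,*C,z).round(4),wplane(c,*C,.115).round(4))
E
```

```text
time_s: 2.65
eef_pos: [0.6146, 0.0287, 0.1533]
eef_rot: [0.002, 0.247, 0.969, 0.0]
wrist_force: [-0.4, 0.2, 0.2]
opening: 0.502
grasp_force: 0.0
[-1.46008421e-01  3.43102579e-01  1.57239315e+00 -4.12181008e-05
  1.22343655e+00 -1.21730827e+00] [0.61432181 0.02871538 0.15283357] [0.20711576 0.03686355 0.02310317] [ 0.02258618 -0.00549513  0.02477956] 0.5012370934527037
yaw y 61.38182454975792 [ 2.62642985e-03 -4.25402545e-04 -9.99996460e-01]
yellow 68 [161.8 218.3] [ 0.559  -0.0741  0.098 ] [ 0.5582 -0.0623  0.115 ]
yellow 54 [299.8 168.7] [0.578  0.0353 0.098 ] [0.5755 0.0378 0.115 ]
redm 563 [198.2 146.1] [ 0.5303 -0.0173  0.098 ] [ 0.5319 -0.0103  0.115 ]
redm 52 [334.1 261.7] [0.6491 0.0234 0.098 ] [0.6405 0.0269 0.115 ]
```

View pics/w2.png

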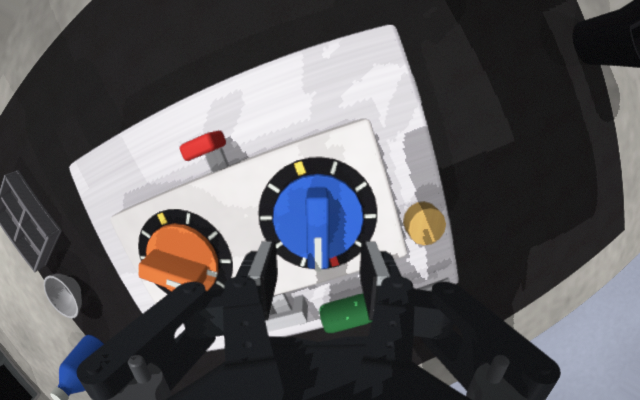

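The bar stands upright at u≈317 between the fingers, and the pull height of .115 and the marks at .098 agree across both wrist views. I descend and grip.

```bash
python3 -m handwheel '[[[0,0.1,0,2,0,0,0],[0,0.1,0,3.5,0,0,0],[0,0.1,0,4.4,0,0,0],[0,0.1,0,4.4,0,0,0],[0,0.1,0,4.4,0,0,0]]]'; python3 -m handwheel '[[[-1,0,0,0,0,0,0],[-1,0,0,0,0,0,0],[-1,0,0,0,0,0,0],[-1,0,0,0,0,0,0],[-1,0,0,0,0,0,0],[-1,0,0,0,0,0,0]]]'
cat > g.py <<'E'
# guard: prints feel; nonzero exit when the latch has sprung or torque/force is up
import sys
from h import *
o=status.get_obs(); c=dict(camera("top")); B=blobs(rng("red",c["frame"]),(305,208,345,245))
p=plane(c,*B[0][1],.115)[:2] if B else np.zeros(2)
T=pose(o); a=np.degrees(np.arctan2(T[1,1],T[0,1]))
ax=np.array([np.cos(np.radians(-9.4)),np.sin(np.radians(-9.4))])
s=-(p-np.array([.5314,-.0112]))@ax*1000 if B else np.nan
tz=o["torque"][2]
lim=float(sys.argv[1]) if len(sys.argv)>1 else .3; sl=float(sys.argv[2]) if len(sys.argv)>2 else 2.
print("t%.2f yaw %.2f tau"%(o["time_s"],a),o["torque"].round(3),"F",o["wrist_force"].round(1),"latch mm %.1f n%d"%(s,B[0][0] if B else 0),"op %.3f gf %.0f"%(o["opening"],o["grasp_force"]),"pos",o["eef_pos"].round(4))
sys.exit(abs(tz)>lim or s>sl or not np.isfinite(s))
E
python3 g.py
```

```text
time_s: 3.32
eef_pos: [0.6129, 0.0292, 0.1074]
eef_rot: [0.0, 0.247, 0.969, 0.0]
wrist_force: [0.8, 0.1, -0.1]
opening: 0.501
grasp_force: 0.0
time_s: 4.08
eef_pos: [0.613, 0.0292, 0.1079]
eef_rot: [0.001, 0.247, 0.969, -0.0]
wrist_force: [-1.9, -0.5, 5.3]
opening: 0.139
grasp_force: 60.6
t4.08 yaw 61.38 tau [-0.069  0.257 -0.076] F [-1.9 -0.5  5.3] latch mm nan n0 op 0.139 gf 61 pos [0.613  0.0292 0.1079]
```

```bash
sed -i 's/^o=status.*/o=status.get_obs(); c=wrist(); B=blobs(rng("red",c["frame"]),(0,0,640,400),150)/; s/^p=plane(c/p=wplane(c/; s/\.5314,-\.0112/.5318,-.0105/' g.py
python3 g.py; python3 -m handwheel '[[[-1,0,0,0,0,0,3],[-1,0,0,0,0,0,6],[-1,0,0,0,0,0,9]]]' | tail -3; python3 g.py
```

```text
t4.12 yaw 61.37 tau [-0.083  0.196 -0.034] F [-1.6 -0.3  5.7] latch mm -0.1 n865 op 0.137 gf 61 pos [0.613  0.0291 0.1079]
wrist_force: [-0.9, 0.8, 5.8]
opening: 0.141
grasp_force: 60.9
t4.55 yaw 52.32 tau [-0.092  0.198  0.287] F [-0.9  0.8  5.8] latch mm -0.1 n783 op 0.141 gf 61 pos [0.613  0.0292 0.1079]
```

```bash
python3 -m handwheel '[[[-1,0,0,0,0,0,0]]]' | tail -1; python3 g.py;  python3 -m handwheel '[[[-1,0,0,0,0,0,3],[-1,0,0,0,0,0,6],[-1,0,0,0,0,0,9],[-1,0,0,0,0,0,12]]]' | tail -1; python3 g.py; python3 -m handwheel '[[[-1,0,0,0,0,0,0]]]' | tail -1; python3 g.py
```

```text
grasp_force: 60.8
t4.72 yaw 52.38 tau [-0.005  0.28  -0.004] F [-1.9  0.4  5.1] latch mm -0.1 n787 op 0.142 gf 61 pos [0.613  0.0292 0.1079]
grasp_force: 60.9
t5.28 yaw 40.31 tau [-0.069  0.259  0.237] F [-0.8 -0.2  4.4] latch mm -0.3 n694 op 0.136 gf 61 pos [0.613  0.0292 0.1079]
grasp_force: 60.8
t5.45 yaw 40.38 tau [-0.023  0.237  0.006] F [-2.3 -0.9  5.7] latch mm -0.3 n693 op 0.137 gf 61 pos [0.6129 0.0292 0.1079]
```

```bash
python3 -m handwheel '[[[-1,0,0,0,0,0,4],[-1,0,0,0,0,0,8],[-1,0,0,0,0,0,12],[-1,0,0,0,0,0,16],[-1,0,0,0,0,0,20],[-1,0,0,0,0,0,24],[-1,0,0,0,0,0,28],[-1,0,0,0,0,0,32],[-1,0,0,0,0,0,36],[-1,0,0,0,0,0,40]]]' | tail -1; python3 -m handwheel '[[[-1,0,0,0,0,0,4],[-1,0,0,0,0,0,6],[-1,0,0,0,0,0,6]]]' | tail -1; python3 g.py
python3 - <<'E'
from h import *
c=wrist(); cv2.imwrite("pics/w3.png",c["frame"])
for k,a,e,z in (("yellow",(24,150,120),(34,255,255),.098),("redm",(0,170,100),(4,255,255),.098)):
    for n,C,_ in blobs(inr(c["frame"],a,e),(0,0,640,330))[:5]: print(k,n,C.round(1),wplane(c,*C,z).round(4),wplane(c,*C,.115).round(4))
E
```

```text
grasp_force: 60.8
grasp_force: 60.8
t7.12 yaw -5.62 tau [-0.07   0.364  0.031] F [-1.3 -1.1  6.3] latch mm nan n0 op 0.139 gf 61 pos [0.6129 0.0292 0.1079]
yellow 61 [253.6 243.7] [0.5768 0.0348 0.098 ] [0.5816 0.0424 0.115 ]
redm 119 [382.5 251.8] [0.6477 0.0229 0.098 ] [0.6446 0.0317 0.115 ]
```

View pics/w3.png

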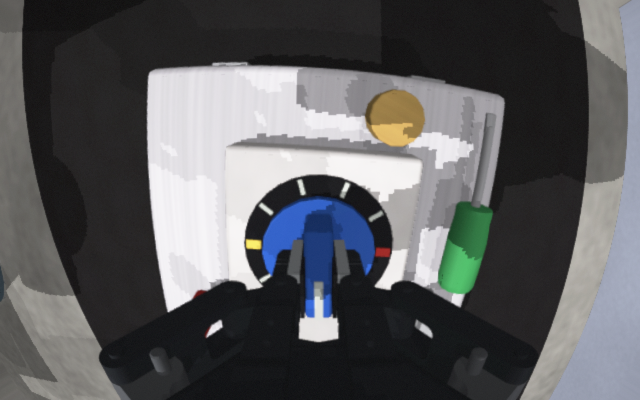

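The bar has followed to about 86°. The pull is now mostly hidden behind the finger, with only a patch left at (200,300). I check which fixed camera still sees it.

Run:
```python
from h import *
for n,b in (("scene",(315,170,345,200)),("top",(305,205,345,245))):
    c=camera(n)
    for k in blobs(rng("red",c["frame"]),b,3): print(n,k[0],k[1].round(2))
    if n=="scene": cv2.imwrite("pics/s4.png",cv2.resize(c["frame"][120:270,220:420],None,fx=4,fy=4))
c=wrist()
for k in blobs(rng("red",c["frame"]),(150,250,300,400),3): print("w",k[0],k[1].round(2),k[2].min(0),k[2].max(0))
```

```text
(no output)
```

View pics/s4.png

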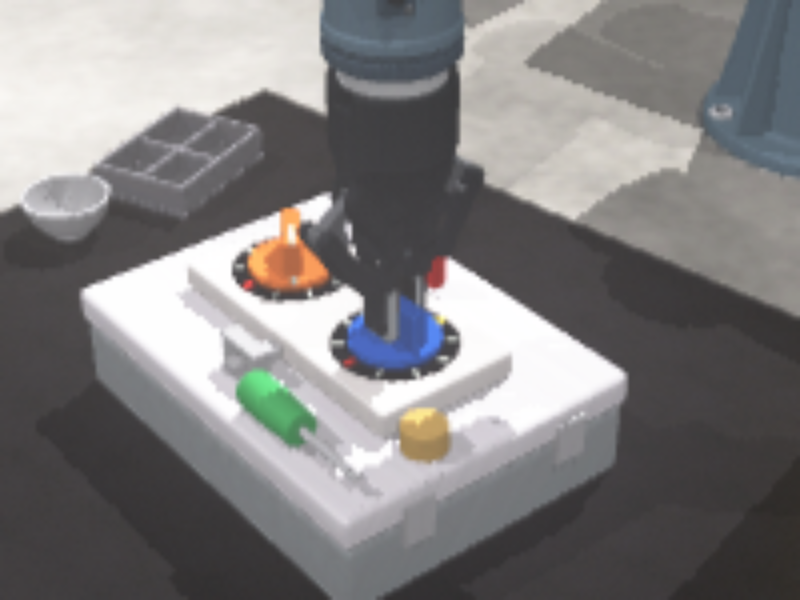

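The scene crop shows the pull partly visible beside the finger at crop (437,270), which is darker than my mask allowed. I widen the red mask, measure the pull's front edge in both views, and test it.

```bash
cat > g.py <<'E'
# guard: g.py torque_limit edge_limit_mm [cam]; exits nonzero when torque at rest or pull front edge passes the limit
import sys
from h import *
def edge(c,pr,box):
    f=c["frame"]; m=inr(f,(0,130,50),(6,255,255))|inr(f,(172,130,50),(180,255,255))
    B=blobs(m,box,4); ax=np.array([np.cos(np.radians(-9.4)),np.sin(np.radians(-9.4))]); lat=np.array([-ax[1],ax[0]])
    P=np.array([pr(c,*p,.115)[:2]-[.5318,-.0105] for b in B for p in b[2].astype(float)])
    if not len(P): return np.nan,0
    P=P[(abs(P@lat)<.03)&(abs(P@ax)<.045)]
    return (-np.percentile(P@ax,3)*1000,len(P)) if len(P) else (np.nan,0)
o=status.get_obs(); T=pose(o); a=np.degrees(np.arctan2(T[1,1],T[0,1]))
lim,sl=float(sys.argv[1]),float(sys.argv[2]); R={}
for n in sys.argv[3].split(","):
    R[n]=edge(wrist(),wplane,(100,50,540,400)) if n=="wrist" else edge(dict(camera(n)),plane,(310,165,350,240))
print("t%.2f yaw %.2f"%(o["time_s"],a),"tau",o["torque"].round(3),"F",o["wrist_force"].round(1),{k:(round(float(v[0]),1),v[1]) for k,v in R.items()},"op %.3f"%o["opening"])
bad=abs(o["torque"][2])>lim or any(v[0]>sl for v in R.values())
if bad: print("STOP")
sys.exit(bad)
E
python3 g.py .2 99 scene,wrist,top; G="python3 g.py .25 99 scene,wrist"
python3 -m handwheel '[[[-1,0,0,0,0,0,1],[-1,0,0,0,0,0,2]]]' | tail -1; $G && python3 -m handwheel '[[[-1,0,0,0,0,0,1],[-1,0,0,0,0,0,2]]]' | tail -1;  $G
```

```text
t7.38 yaw -5.61 tau [-0.069  0.346  0.053] F [-2.1  0.   5.8] {'scene': (-7.5, 15), 'wrist': (-5.3, 48), 'top': (nan, 0)} op 0.137
grasp_force: 60.9
t7.78 yaw -7.62 tau [-0.045  0.322  0.255] F [-2.   0.2  5.5] {'scene': (-8.8, 12), 'wrist': (-5.3, 85)} op 0.140
STOP
t7.88 yaw -7.61 tau [-0.038  0.348  0.094] F [-2.  -0.8  5.8] {'scene': (-8.8, 12), 'wrist': (-5.3, 84)} op 0.140True
```

```bash
G="python3 g.py .22 -3 wrist"
python3 -m handwheel '[[[-1,0,0,0,0,0,1.5],[-1,0,0,0,0,0,1.5]]]' >/dev/null; $G && python3 -m handwheel '[[[-1,0,0,0,0,0,1.5],[-1,0,0,0,0,0,1.5]]]' >/dev/null && $G && python3 -m handwheel '[[[-1,0,0,0,0,0,0.8],[-1,0,0,0,0,0,0.8]]]' >/dev/null && $G && python3 -m handwheel '[[[-1,0,0,0,0,0,0.8],[-1,0,0,0,0,0,0.8]]]' >/dev/null && $G && python3 -m handwheel '[[[-1,0,0,0,0,0,0.8],[-1,0,0,0,0,0,0.8]]]' >/dev/null && $G && python3 -m handwheel '[[[-1,0,0,0,0,0,0.8],[-1,0,0,0,0,0,0.8]]]' >/dev/null && $G
```

```text
t8.22 yaw -9.11 tau [-0.066  0.313  0.119] F [-1.8  0.4  4.4] {'wrist': (-4.1, 132)} op 0.139
t8.53 yaw -10.62 tau [-0.079  0.359  0.043] F [-1.1 -0.3  5.4] {'wrist': (-2.6, 160)} op 0.141
STOP
```

```bash
G="python3 g.py .2 8.5 wrist"
python3 -m handwheel '[[[-1,0,0,0,0,0,1],[-1,0,0,0,0,0,1]]]' >/dev/null; $G && python3 -m handwheel '[[[-1,0,0,0,0,0,0.8],[-1,0,0,0,0,0,0.8]]]' >/dev/null && $G && python3 -m handwheel '[[[-1,0,0,0,0,0,0.8],[-1,0,0,0,0,0,0.8]]]' >/dev/null && $G && python3 -m handwheel '[[[-1,0,0,0,0,0,0.8],[-1,0,0,0,0,0,0.8]]]' >/dev/null && $G && python3 -m handwheel '[[[-1,0,0,0,0,0,0.8],[-1,0,0,0,0,0,0.8]]]' >/dev/null && $G && python3 -m handwheel '[[[-1,0,0,0,0,0,0.8],[-1,0,0,0,0,0,0.8]]]' >/dev/null && $G
```

```text
t8.82 yaw -11.61 tau [-0.008  0.304  0.139] F [-1.5 -0.1  5.7] {'wrist': (-1.7, 161)} op 0.137
t9.12 yaw -12.41 tau [-0.055  0.37   0.122] F [-1.2 -1.3  5.3] {'wrist': (-1.0, 162)} op 0.139
t9.43 yaw -13.21 tau [-0.094  0.377  0.131] F [-0.9 -0.5  6.4] {'wrist': (-0.3, 163)} op 0.137
t9.72 yaw -14.01 tau [-0.027  0.332  0.052] F [-0.8 -0.5  6.6] {'wrist': (0.4, 163)} op 0.138
t10.03 yaw -14.81 tau [-0.035  0.36   0.047] F [-1.8 -0.5  6.1] {'wrist': (1.2, 162)} op 0.134
t10.32 yaw -15.61 tau [-0.086  0.267  0.09 ] F [-2.3 -0.9  5.1] {'wrist': (1.9, 161)} op 0.137
```

```bash
python3 - <<'E'
s=open("g.py").read()
s=s.replace("any(v[0]>sl for v in R.values())","jump>2.2").replace("bad=abs","import os\ne=list(R.values())[0][0]; l=float(open('last').read()) if os.path.exists('last') else e; jump=abs(e-l); open('last','w').write(str(e))\nbad=abs")
open("g.py","w").write(s)
E
rm -f last; G="python3 g.py .2 0 wrist"; $G
python3 -m handwheel '[[[-1,0,0,0,0,0,0.8],[-1,0,0,0,0,0,0.8]]]' >/dev/null; $G && python3 -m handwheel '[[[-1,0,0,0,0,0,0.8],[-1,0,0,0,0,0,0.8]]]' >/dev/null && $G && python3 -m handwheel '[[[-1,0,0,0,0,0,0.8],[-1,0,0,0,0,0,0.8]]]' >/dev/null && $G && python3 -m handwheel '[[[-1,0,0,0,0,0,0.8],[-1,0,0,0,0,0,0.8]]]' >/dev/null && $G && python3 -m handwheel '[[[-1,0,0,0,0,0,0.8],[-1,0,0,0,0,0,0.8]]]' >/dev/null && $G && python3 -m handwheel '[[[-1,0,0,0,0,0,0.8],[-1,0,0,0,0,0,0.8]]]' >/dev/null && $G && python3 -m handwheel '[[[-1,0,0,0,0,0,0.8],[-1,0,0,0,0,0,0.8]]]' >/dev/null && $G && python3 -m handwheel '[[[-1,0,0,0,0,0,0.8],[-1,0,0,0,0,0,0.8]]]' >/dev/null && $G
```

```text
t10.38 yaw -15.60 tau [-0.02   0.301  0.117] F [-1.7 -0.4  5.6] {'wrist': (1.8, 161)} op 0.137
t10.68 yaw -16.41 tau [-0.023  0.31   0.041] F [-1.7 -0.2  5.7] {'wrist': (2.4, 158)} op 0.139False
False
```

```bash
sed -i 's/sys.exit(bad)/sys.exit(int(bad))/' g.py; G="python3 g.py .2 0 wrist"
python3 -m handwheel '[[[-1,0,0,0,0,0,0.8],[-1,0,0,0,0,0,0.8]]]' >/dev/null; $G && python3 -m handwheel '[[[-1,0,0,0,0,0,0.8],[-1,0,0,0,0,0,0.8]]]' >/dev/null && $G && python3 -m handwheel '[[[-1,0,0,0,0,0,0.8],[-1,0,0,0,0,0,0.8]]]' >/dev/null && $G && python3 -m handwheel '[[[-1,0,0,0,0,0,0.8],[-1,0,0,0,0,0,0.8]]]' >/dev/null && $G && python3 -m handwheel '[[[-1,0,0,0,0,0,0.8],[-1,0,0,0,0,0,0.8]]]' >/dev/null && $G && python3 -m handwheel '[[[-1,0,0,0,0,0,0.8],[-1,0,0,0,0,0,0.8]]]' >/dev/null && $G && python3 -m handwheel '[[[-1,0,0,0,0,0,0.8],[-1,0,0,0,0,0,0.8]]]' >/dev/null && $G && python3 -m handwheel '[[[-1,0,0,0,0,0,0.8],[-1,0,0,0,0,0,0.8]]]' >/dev/null && $G
```

```text
t10.97 yaw -17.21 tau [-0.034  0.289  0.042] F [-1.7 -0.2  6.3] {'wrist': (3.0, 155)} op 0.137
t11.28 yaw -18.01 tau [-0.072  0.4    0.12 ] F [-1.5 -0.7  4.8] {'wrist': (3.5, 155)} op 0.138
t11.57 yaw -18.81 tau [-0.066  0.295  0.091] F [-1.2 -0.   5.6] {'wrist': (1.9, 120)} op 0.135
t11.88 yaw -19.60 tau [-0.084  0.337  0.146] F [-1.4 -0.4  6.1] {'wrist': (0.1, 94)} op 0.138
t12.18 yaw -20.41 tau [-0.094  0.386  0.145] F [-1.6 -0.5  5.9] {'wrist': (-2.0, 66)} op 0.139
t12.47 yaw -21.20 tau [-0.081  0.291  0.119] F [-1.2  0.4  5.9] {'wrist': (-3.5, 43)} op 0.139
t12.78 yaw -22.01 tau [-0.034  0.361  0.095] F [-3.   0.2  5.8] {'wrist': (-4.8, 20)} op 0.136
t13.07 yaw -22.80 tau [-0.068  0.366  0.129] F [-1.7 -0.6  5.9] {'wrist': (-6.7, 5)} op 0.142
```

```bash
rm -f last; G="python3 g.py .22 0 scene"; $G
python3 -m handwheel '[[[-1,0,0,0,0,0,0.7],[-1,0,0,0,0,0,0.7]]]' >/dev/null; $G && python3 -m handwheel '[[[-1,0,0,0,0,0,0.7],[-1,0,0,0,0,0,0.7]]]' >/dev/null && $G && python3 -m handwheel '[[[-1,0,0,0,0,0,0.7],[-1,0,0,0,0,0,0.7]]]' >/dev/null && $G ; python3 g.py 1 0 top,wrist
```

```text
t13.12 yaw -22.80 tau [-0.117  0.317  0.09 ] F [-1.  -0.9  6.5] {'scene': (-11.7, 6)} op 0.141
t13.43 yaw -23.51 tau [-0.092  0.395  0.124] F [-2.2 -0.8  5.6] {'scene': (-16.4, 4)} op 0.139
STOP
t13.47 yaw -23.50 tau [-0.07   0.328  0.126] F [-1.4 -0.6  5.6] {'top': (nan, 0), 'wrist': (nan, 0)} op 0.137
```

```bash
cat > t.py <<'E'
import sys
from h import *
o=status.get_obs(); T=pose(o); a=np.degrees(np.arctan2(T[1,1],T[0,1])); tz=o["torque"][2]
print("t%.2f yaw %.2f tz %.3f F"%(o["time_s"],a,tz),o["wrist_force"].round(1))
sys.exit(int(abs(tz)>float(sys.argv[1])))
E
G="python3 t.py .21"
python3 -m handwheel '[[[-1,0,0,0,0,0,0.6],[-1,0,0,0,0,0,0.6]]]' >/dev/null; $G && python3 -m handwheel '[[[-1,0,0,0,0,0,0.6],[-1,0,0,0,0,0,0.6]]]' >/dev/null && $G && python3 -m handwheel '[[[-1,0,0,0,0,0,0.6],[-1,0,0,0,0,0,0.6]]]' >/dev/null && $G && python3 -m handwheel '[[[-1,0,0,0,0,0,0.6],[-1,0,0,0,0,0,0.6]]]' >/dev/null && $G && python3 -m handwheel '[[[-1,0,0,0,0,0,0.6],[-1,0,0,0,0,0,0.6]]]' >/dev/null && $G && python3 -m handwheel '[[[-1,0,0,0,0,0,0.6],[-1,0,0,0,0,0,0.6]]]' >/dev/null && $G && python3 -m handwheel '[[[-1,0,0,0,0,0,0.6],[-1,0,0,0,0,0,0.6]]]' >/dev/null && $G && python3 -m handwheel '[[[-1,0,0,0,0,0,0.6],[-1,0,0,0,0,0,0.6]]]' >/dev/null && $G && python3 -m handwheel '[[[-1,0,0,0,0,0,0.6],[-1,0,0,0,0,0,0.6]]]' >/dev/null && $G && python3 -m handwheel '[[[-1,0,0,0,0,0,0.6],[-1,0,0,0,0,0,0.6]]]' >/dev/null && $G && python3 -m handwheel '[[[-1,0,0,0,0,0,0.6],[-1,0,0,0,0,0,0.6]]]' >/dev/null && $G && python3 -m handwheel '[[[-1,0,0,0,0,0,0.6],[-1,0,0,0,0,0,0.6]]]' >/dev/null && $G
```

```text
t13.82 yaw -24.10 tz 0.095 F [-2.2 -0.5  5.8]
t14.07 yaw -24.70 tz 0.112 F [-1.9 -0.3  5.2]
t14.32 yaw -25.31 tz 0.113 F [-2.4  0.3  6.3]
t14.57 yaw -25.91 tz 0.115 F [-1.4 -1.8  5.7]
t14.82 yaw -26.51 tz 0.135 F [-2.   0.1  5.4]
t15.07 yaw -27.11 tz 0.137 F [-2.5  0.2  5.2]
t15.32 yaw -27.71 tz 0.054 F [-2.5 -1.1  5.1]
t15.57 yaw -28.31 tz 0.063 F [-2.2 -0.5  5.5]
t15.82 yaw -28.91 tz 0.074 F [-1.5 -0.1  6. ]
t16.07 yaw -29.51 tz 0.089 F [-2.3 -1.3  6.4]
t16.32 yaw -30.11 tz 0.064 F [-2.1 -0.2  5.3]
t16.57 yaw -30.71 tz 0.083 F [-0.9 -1.4  5.1]
```

```bash
G="python3 t.py .2"
python3 -m handwheel '[[[-1,0,0,0,0,0,0.6],[-1,0,0,0,0,0,0.6]]]' >/dev/null; $G && python3 -m handwheel '[[[-1,0,0,0,0,0,0.6],[-1,0,0,0,0,0,0.6]]]' >/dev/null && $G && python3 -m handwheel '[[[-1,0,0,0,0,0,0.6],[-1,0,0,0,0,0,0.6]]]' >/dev/null && $G && python3 -m handwheel '[[[-1,0,0,0,0,0,0.6],[-1,0,0,0,0,0,0.6]]]' >/dev/null && $G && python3 -m handwheel '[[[-1,0,0,0,0,0,0.6],[-1,0,0,0,0,0,0.6]]]' >/dev/null && $G && python3 -m handwheel '[[[-1,0,0,0,0,0,0.6],[-1,0,0,0,0,0,0.6]]]' >/dev/null && $G && python3 -m handwheel '[[[-1,0,0,0,0,0,0.6],[-1,0,0,0,0,0,0.6]]]' >/dev/null && $G && python3 -m handwheel '[[[-1,0,0,0,0,0,0.6],[-1,0,0,0,0,0,0.6]]]' >/dev/null && $G && python3 -m handwheel '[[[-1,0,0,0,0,0,0.6],[-1,0,0,0,0,0,0.6]]]' >/dev/null && $G && python3 -m handwheel '[[[-1,0,0,0,0,0,0.6],[-1,0,0,0,0,0,0.6]]]' >/dev/null && $G && python3 -m handwheel '[[[-1,0,0,0,0,0,0.6],[-1,0,0,0,0,0,0.6]]]' >/dev/null && $G && python3 -m handwheel '[[[-1,0,0,0,0,0,0.6],[-1,0,0,0,0,0,0.6]]]' >/dev/null && $G; python3 g.py 1 0 scene,top,wrist
```

```text
t16.82 yaw -31.31 tz 0.090 F [-2.4 -0.5  5.5]
t17.07 yaw -31.91 tz 0.053 F [-1.5 -1.   6.8]
t17.32 yaw -32.51 tz 0.044 F [-1.5  0.5  5.7]
t17.57 yaw -33.11 tz 0.052 F [-1.2  0.1  6.1]
t17.82 yaw -33.71 tz 0.027 F [-1.9 -0.   6.6]
t18.07 yaw -34.34 tz -0.119 F [-2.   0.3  7.4]
t18.32 yaw -34.93 tz -0.051 F [-1.5 -1.1  6.6]
t18.57 yaw -35.52 tz -0.038 F [-1.8  0.2  5.7]
t18.82 yaw -36.12 tz -0.085 F [-1.7 -0.2  6.3]
t19.07 yaw -36.72 tz -0.056 F [-1.5 -1.3  5.4]
t19.32 yaw -37.32 tz -0.046 F [-0.8  0.1  6.3]
t19.57 yaw -37.92 tz -0.038 F [-2.  -0.2  6.3]
t19.57 yaw -37.92 tau [-0.032  0.338 -0.038] F [-2.  -0.2  6.3] {'scene': (-17.3, 1), 'top': (nan, 0), 'wrist': (nan, 0)} op 0.136
```

Torque changed sign near yaw -34.3, when the dial was at about 115°, but no stop has been felt since. I can't see the latch from here, so I let go, rise and look.

```bash
python3 -m handwheel '[[[0,0,0,0,0,0,0],[0,0,0,0,0,0,0],[0,0,0,0,0,0,0],[0,0,0,-5,0,0,0],[0,0,0,-10,0,0,0],[0,0,0,-10,0,0,0],[0,0,0,-10,0,0,0]]]'
python3 - <<'E'
from h import *
c=wrist(); np.savez("w5.npz",**c); cv2.imwrite("pics/w5.png",c["frame"]); f=c["frame"]
m=inr(f,(0,130,50),(5,255,255))|inr(f,(173,130,50),(180,255,255))
for n,C,_ in blobs(m,(0,0,640,400),10)[:6]: print("red",n,C.round(1),wplane(c,*C,.098).round(4),wplane(c,*C,.115).round(4))
for n,C,_ in blobs(inr(f,(24,150,120),(34,255,255)),(0,0,640,400),10)[:6]: print("yel",n,C.round(1),wplane(c,*C,.098).round(4))
E
```

```text
time_s: 20.6
eef_pos: [0.6122, 0.0294, 0.2066]
eef_rot: [-0.0, 0.898, 0.439, -0.0]
wrist_force: [-0.9, 0.1, -0.4]
opening: 0.499
grasp_force: 0.0
red 234 [278.6 288.3] [ 0.5244 -0.0194  0.098 ] [ 0.5333 -0.0122  0.115 ]
red 83 [356.4 177.5] [0.6469 0.0234 0.098 ] [0.6475 0.0278 0.115 ]
red 39 [406.5 276.1] [ 0.6296 -0.0859  0.098 ] [ 0.6315 -0.0741  0.115 ]
red 38 [ 50.1 108.1] [0.4455 0.2853 0.098 ] [0.4597 0.272  0.115 ]
red 33 [35.9 86.5] [0.4426 0.324  0.098 ] [0.457  0.3081 0.115 ]
yel 2768 [70.7 63.7] [0.4998 0.2956 0.098 ]
yel 34 [339.8 307.4] [ 0.5577 -0.0742  0.098 ]
```

View pics/w5.png

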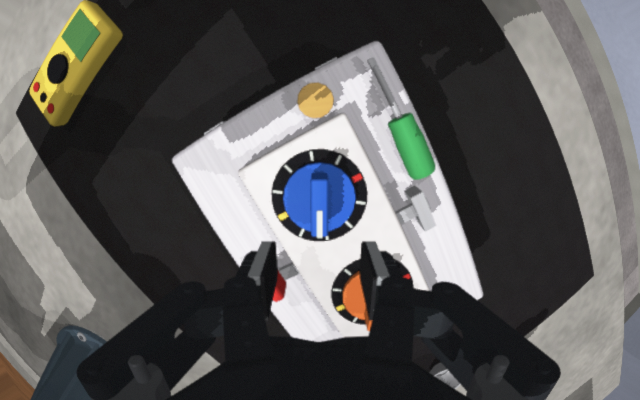

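The blue pointer at (319,225) still points down in the image, in line with the tool, so the dial did not slip. The pull at (278,288) is half hidden by a finger, so I shift the tool to see it.

```bash
python3 -m handwheel '[[[0,-5,0,0,0,0,0],[0,-9,0,0,0,0,0],[0,-9,0,0,0,0,0],[0,-9,0,0,0,0,0]]]' | head -2
python3 - <<'E'
from h import *
c=wrist(); np.savez("w6.npz",**c); cv2.imwrite("pics/w6.png",c["frame"]); f=c["frame"]
m=inr(f,(0,130,50),(5,255,255))|inr(f,(173,130,50),(180,255,255))
for n,C,p in blobs(m,(0,0,640,400),20)[:5]:
    print("red",n,C.round(1),wplane(c,*C,.098).round(4),wplane(c,*C,.115).round(4))
for n,C,_ in blobs(inr(f,(24,150,120),(34,255,255)),(0,0,640,400),10)[:6]: print("yel",n,C.round(1),wplane(c,*C,.098).round(4))
# blue pointer line on z=.130
n,C,px=blobs(inr(f,(100,130,60),(125,255,255)),(200,0,640,400))[0]; H=cv2.convexHull(px.astype(np.int32))[:,0]
m=np.zeros(f.shape[:2],np.uint8); cv2.fillConvexPoly(m,H,1); h=hsv(f); q=np.argwhere((cv2.erode(m,np.ones((3,3)))>0)&(h[...,1]<90)&(h[...,2]>150))[:,::-1].astype(float)
Q=np.array([wplane(c,*p,.130)[:2] for p in q]); u=np.linalg.svd(Q-Q.mean(0))[2][0]; print("blue line",len(Q),Q.mean(0),np.degrees(np.arctan2(u[1],u[0])),"from centre",np.degrees(np.arctan2(*(Q.mean(0)-[.6132,.0297])[::-1])))
n,C,px=blobs(inr(f,(6,150,90),(20,255,255)),(150,0,640,400))[0]; print("orange",n,C,wplane(c,*C,.104)); H=cv2.convexHull(px.astype(np.int32))[:,0]
m=np.zeros(f.shape[:2],np.uint8); cv2.fillConvexPoly(m,H,1); q=np.argwhere((cv2.erode(m,np.ones((3,3)))>0)&(h[...,1]<90)&(h[...,2]>150))[:,::-1].astype(float)
Q=np.array([wplane(c,*p,.130)[:2] for p in q]); u=np.linalg.svd(Q-Q.mean(0))[2][0]; print("or line",len(Q),Q.mean(0),np.degrees(np.arctan2(u[1],u[0])),"from centre",np.degrees(np.arctan2(*(Q.mean(0)-[.5942,-.0795])[::-1])))
E
```

```text
time_s: 21.15
eef_pos: [0.5569, -0.0414, 0.2061]
red 552 [269.  192.7] [ 0.5251 -0.0122  0.098 ] [ 0.5303 -0.0102  0.115 ]
red 82 [358.6  68.1] [0.6473 0.0241 0.098 ] [0.6443 0.0236 0.115 ]
red 73 [416.3 186.4] [ 0.6289 -0.0855  0.098 ] [ 0.627  -0.0786  0.115 ]
red 35 [50.3 43.6] [0.435  0.2715 0.098 ] [0.4463 0.2543 0.115 ]
red 30 [38.2 25.8] [0.4318 0.3102 0.098 ] [0.4432 0.2903 0.115 ]
yel 1517 [58.8 26.8] [0.4553 0.2758 0.098 ]
yel 36 [344.3 223.1] [ 0.5592 -0.0737  0.098 ]
yel 21 [282.6 107.5] [0.5793 0.0359 0.098 ]
blue line 228 [0.60332012 0.01845011] -127.89348159842287 from centre -131.29026224873553
orange 3572 [379.73460246 206.97844345] [ 0.592598   -0.07840474  0.104     ]
or line 198 [ 0.60392694 -0.06709411] -121.11337177132056 from centre 51.90148952708136
```

View pics/w6.png

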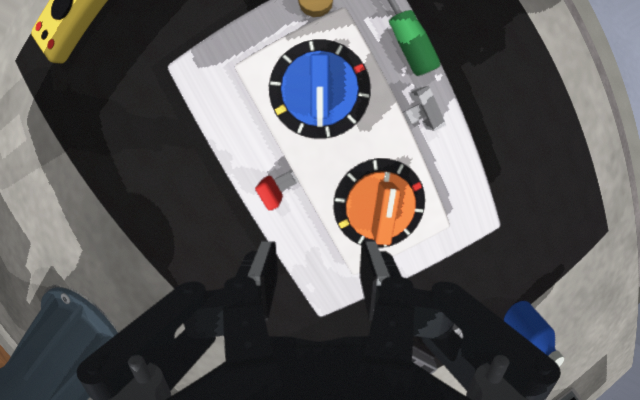

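The pull is still at its locked place, within 1.5 mm, so the catch has not dropped. The dial reads 118.5° and the window ends near 122°. I regrip and turn on.

```bash
python3 -m handwheel '[[[0,5,0,0,0,0,0],[0,9,0,0,0,0,0],[0,9,0,5,0,0,0],[0,9,0,9.8,0,0,0],[0,9,0,9.8,0,0,0],[0,9,0,9.8,0,0,0]]]' | head -2; python3 -m handwheel '[[[-1,0,0,0,0,0,0],[-1,0,0,0,0,0,0],[-1,0,0,0,0,0,0],[-1,0,0,0,0,0,0],[-1,0,0,0,0,0,0]]]'; G="python3 t.py .25"; $G && python3 -m handwheel '[[[-1,0,0,0,0,0,0.6],[-1,0,0,0,0,0,0.6]]]' >/dev/null && $G && python3 -m handwheel '[[[-1,0,0,0,0,0,0.6],[-1,0,0,0,0,0,0.6]]]' >/dev/null && $G && python3 -m handwheel '[[[-1,0,0,0,0,0,0.6],[-1,0,0,0,0,0,0.6]]]' >/dev/null && $G && python3 -m handwheel '[[[-1,0,0,0,0,0,0.6],[-1,0,0,0,0,0,0.6]]]' >/dev/null && $G && python3 -m handwheel '[[[-1,0,0,0,0,0,0.6],[-1,0,0,0,0,0,0.6]]]' >/dev/null && $G
```

```text
time_s: 21.95
eef_pos: [0.6126, 0.0301, 0.1088]
time_s: 22.58
eef_pos: [0.613, 0.0293, 0.1099]
eef_rot: [0.0, 0.899, 0.439, 0.0]
wrist_force: [-1.0, 0.7, 5.0]
opening: 0.135
grasp_force: 61.1
t22.57 yaw -37.93 tz 0.011 F [-1.   0.7  5. ]
t22.82 yaw -38.53 tz -0.030 F [-1.2  0.9  5.5]
t23.07 yaw -39.14 tz -0.023 F [-0.5  0.7  5.5]
t23.32 yaw -39.73 tz -0.015 F [-0.8  0.2  5.3]
t23.57 yaw -40.31 tz 0.189 F [-0.2  1.3  4.6]
t23.82 yaw -40.89 tz 0.360 F [-0.4  1.6  5.1]
```

Torque rose to 0.19 and then 0.36 N m over two steps, so the stop is reached. I relieve it, release, and check the latch.

```bash
python3 -m handwheel '[[[-1,0,0,0,0,0,-1],[-1,0,0,0,0,0,-2],[-1,0,0,0,0,0,-2]]]' >/dev/null; python3 t.py 9; python3 -m handwheel '[[[0,0,0,0,0,0,0],[0,0,0,0,0,0,0],[0,0,0,0,0,0,0],[0,0,0,-5,0,0,0],[0,-5,0,-10,0,0,0],[0,-9,0,-10,0,0,0],[0,-9,0,-10,0,0,0],[0,-9,0,-10,0,0,0]]]' | head -2
python3 - <<'E'
from h import *
c=wrist(); np.savez("w7.npz",**c); f=c["frame"]
T=pose(status.get_obs()); print("yaw",np.degrees(np.arctan2(T[1,1],T[0,1])))
m=inr(f,(0,130,50),(5,255,255))|inr(f,(173,130,50),(180,255,255))
for n,C,p in blobs(m,(0,0,640,400),20)[:3]: print("red",n,C.round(1),wplane(c,*C,.098).round(4),wplane(c,*C,.115).round(4))
for n,C,_ in blobs(inr(f,(24,150,120),(34,255,255)),(0,0,640,400),10)[:6]: print("yel",n,C.round(1),wplane(c,*C,.098).round(4))
E
```

```text
t24.20 yaw -38.91 tz 0.109 F [-0.4  0.6  5.4]
time_s: 25.2
eef_pos: [0.5561, -0.0407, 0.2091]
yaw -38.915103557067816
red 537 [270.6 192.7] [ 0.5252 -0.0123  0.098 ] [ 0.5303 -0.0103  0.115 ]
red 77 [357.   67.9] [0.6475 0.0241 0.098 ] [0.6444 0.0236 0.115 ]
red 70 [416.2 183.8] [ 0.6289 -0.0854  0.098 ] [ 0.6271 -0.0786  0.115 ]
yel 1650 [59.9 29.4] [0.4582 0.2765 0.098 ]
yel 36 [346.1 221.6] [ 0.5595 -0.074   0.098 ]
yel 26 [281.9 109.7] [0.5782 0.0353 0.098 ]
```

The pull hasn't moved between the last two looks. I check it more exactly from the depth of the top faces, and the bar angle too, in every wrist view so far.

```bash
cat >> h.py <<'E'
def wpts(c,m):
    q=np.argwhere(m)[:,::-1].astype(float); d=c["depth"][m]; P=[]
    for (u,v),e in zip(q,d):
        x,y=(u-c["cx"])/c["fx"],(v-c["cy"])/c["fy"]; r=np.hypot(x,y)+1e-12
        k=np.array([x/r*np.tan(r),y/r*np.tan(r),1])*e; P.append(c["extrinsics"][:3,:3]@k+c["extrinsics"][:3,3])
    return np.array(P)
AX=np.array([np.cos(np.radians(-9.4)),np.sin(np.radians(-9.4))]); LA=np.array([-AX[1],AX[0]])
CEN=np.array([.6037,-.0248])
def report(c):
    f=c["frame"]; m=inr(f,(0,130,50),(5,255,255))|inr(f,(173,130,50),(180,255,255)); b=blobs(m,(0,0,640,400),20)[0]
    M=np.zeros(m.shape,bool); M[b[2][:,1],b[2][:,0]]=1; P=wpts(c,M&(c["depth"]>0)); P=P[P[:,2]>.110]; x=(P[:,:2]-CEN)@AX; y=(P[:,:2]-CEN)@LA
    print("pull case x range mm",(np.percentile(x,[2,50,98])*1000).round(1),"y",(np.percentile(y,[2,50,98])*1000).round(1),"z",P[:,2].max().round(4),len(P))
    for k,a,e,ce in (("blue",(100,100,40),(125,255,255),(.6132,.0297)),("orange",(4,120,60),(20,255,255),(.5942,-.0795))):
        m=(c["depth"]>0); m[:, :]&=inr(f,a,e); m=cv2.morphologyEx(m.astype(np.uint8),cv2.MORPH_CLOSE,np.ones((9,9)))>0
        P=wpts(c,m&(c["depth"]>0)); P=P[(P[:,2]>.1255)&(P[:,2]<.136)&(np.hypot(*(P[:,:2]-ce).T)<.028)]
        if len(P)<15: continue
        u=np.linalg.svd(P[:,:2]-P[:,:2].mean(0),full_matrices=False)[2][0]; an=np.degrees(np.arctan2(u[1],u[0]))
        print(" ",k,len(P),"ctr",P[:,:2].mean(0).round(4),"bar ang %.1f or %.1f"%(an,an+180),"z",np.median(P[:,2]).round(4))
E
python3 - <<'E'
from h import *
for n in ("w1","w2","w5","w6","w7"): print(n); report(dict(np.load(n+".npz")))
E
```

```text
w1
pull case x range mm [-78.3 -73.2 -68.2] y [-9.5  2.2 12.1] z 0.1176 267
  blue 717 ctr [0.6114 0.0304] bar ang -27.3 or 152.7 z 0.1318
  orange 622 ctr [ 0.5932 -0.0767] bar ang 46.7 or 226.7 z 0.1317
w2
pull case x range mm [-78.3 -73.1 -67.9] y [-9.2  2.9 12.3] z 0.1179 599
  blue 1652 ctr [0.6101 0.0311] bar ang -26.7 or 153.3 z 0.1317
  orange 895 ctr [ 0.59   -0.0782] bar ang 51.7 or 231.7 z 0.1315
w5
pull case x range mm [-81.6 -73.8 -24.2] y [-8.8 -2.7 57.6] z 0.2329 136
  blue 1008 ctr [0.6131 0.0314] bar ang -127.3 or 52.7 z 0.1318
  orange 41 ctr [ 0.5795 -0.0856] bar ang -132.1 or 47.9 z 0.1311
w6
pull case x range mm [-82.5 -76.8 -71.9] y [-9.6  1.3 12. ] z 0.1178 398
  blue 1177 ctr [0.6116 0.0294] bar ang -128.6 or 51.4 z 0.1319
  orange 1009 ctr [ 0.5943 -0.0766] bar ang -133.2 or 46.8 z 0.1318
w7
pull case x range mm [-82.5 -76.6 -72. ] y [-9.6  1.4 12. ] z 0.1174 395
  blue 1169 ctr [0.6117 0.0297] bar ang -128.9 or 51.1 z 0.1319
  orange 994 ctr [ 0.5943 -0.0766] bar ang -133.5 or 46.5 z 0.1318
```

By depth of its top face the pull has moved from -73.2 to about -77 mm (edges -78.3 to -82.5), so the latch sprung by about 4 mm. The blue catch dropped in near yaw -37.5, and I felt its stop at about -40. The orange bar points at 46.8°, with its centre at (.594,-.0796). I go there next.

```bash
python3 -m handwheel '[[[0,-0.65,5.4,0,0,0,4.3],[0,-0.65,5.4,5,0,0,4.3],[0,-0.65,5.4,5.5,0,0,4.3],[0,-0.65,5.4,5.5,0,0,4.3],[0,-0.65,5.4,5.5,0,0,4.3],[0,-0.65,5.4,5.5,0,0,4.3]]]'
python3 - <<'E'
from h import *
c=wrist(); o=status.get_obs(); print(o["eef_pos"],o["torque"],o["q"]);T=pose(o);print("yaw y",np.degrees(np.arctan2(T[1,1],T[0,1]))); report(c); f=c["frame"]
m=inr(f,(0,130,50),(5,255,255))|inr(f,(173,130,50),(180,255,255))
for n,C,p in blobs(m,(0,0,640,400),20)[:4]: print("red",n,C.round(1),wplane(c,*C,.098).round(4))
for n,C,_ in blobs(inr(f,(24,150,120),(34,255,255)),(0,0,640,400),10)[:4]: print("yel",n,C.round(1),wplane(c,*C,.098).round(4))
E
```

```text
time_s: 26.0
eef_pos: [0.5948, -0.0796, 0.1559]
eef_rot: [0.001, 0.918, 0.397, 0.001]
wrist_force: [0.0, 0.4, 0.3]
opening: 0.498
grasp_force: 0.0
[ 0.59463649 -0.07969454  0.15563465] [-0.04665969  0.00649748  0.01358226] [-3.30862549e-01  3.09101293e-01  1.61072929e+00  2.87642097e-06
  1.21945556e+00  4.23112378e-01]
yaw y -43.19969490384302
pull case x range mm [-81.9 -75.2 -71.6] y [-10.1   0.6  11.2] z 0.1179 527
  blue 1856 ctr [0.6128 0.0287] bar ang -128.6 or 51.4 z 0.1318
  orange 1578 ctr [ 0.5958 -0.0764] bar ang -133.7 or 46.3 z 0.1319
red 909 [185.3 214.4] [ 0.5237 -0.0113  0.098 ]
red 123 [268.1  51.8] [0.6472 0.0245 0.098 ]
red 119 [361.2 190.5] [ 0.6285 -0.0852  0.098 ]
yel 1156 [14.3 39.3] [0.5001 0.2463 0.098 ]
yel 32 [184.  116.4] [0.5765 0.0363 0.098 ]
yel 16 [276.5 242.8] [ 0.5588 -0.0731  0.098 ]
```

```bash
python3 -m handwheel '[[[0,0,0,3,0,0,0],[0,0,0,4.7,0,0,0],[0,0,0,4.7,0,0,0],[0,0,0,4.7,0,0,0]]]' | head -4; python3 -m handwheel '[[[-1,0,0,0,0,0,0],[-1,0,0,0,0,0,0],[-1,0,0,0,0,0,0],[-1,0,0,0,0,0,0],[-1,0,0,0,0,0,0]]]'; G="python3 t.py .3"; $G && python3 -m handwheel '[[[-1,0,0,0,0,0,-3],[-1,0,0,0,0,0,-6],[-1,0,0,0,0,0,-9],[-1,0,0,0,0,0,-9]]]' >/dev/null && $G && python3 -m handwheel '[[[-1,0,0,0,0,0,-3],[-1,0,0,0,0,0,-6],[-1,0,0,0,0,0,-9],[-1,0,0,0,0,0,-12],[-1,0,0,0,0,0,-12]]]' >/dev/null && $G && python3 -m handwheel '[[[-1,0,0,0,0,0,-3],[-1,0,0,0,0,0,-6],[-1,0,0,0,0,0,-9],[-1,0,0,0,0,0,-9]]]' >/dev/null && $G
python3 - <<'E'
from h import *
report(wrist())
E
```

```text
time_s: 26.55
eef_pos: [0.5945, -0.0799, 0.108]
eef_rot: [0.0, 0.918, 0.397, 0.0]
wrist_force: [-0.6, -0.4, 1.0]
time_s: 27.18
eef_pos: [0.5943, -0.0797, 0.1083]
eef_rot: [0.0, 0.918, 0.397, 0.0]
wrist_force: [-2.0, 1.6, 5.4]
opening: 0.141
grasp_force: 59.5
t27.18 yaw -43.22 tz -0.110 F [-2.   1.6  5.4]
t27.68 yaw -34.19 tz -0.039 F [-2.1  1.3  5.6]
t28.30 yaw -22.19 tz 0.054 F [-1.7  1.4  5. ]
t28.80 yaw -13.19 tz -0.016 F [-1.6  2.6  4.5]
pull case x range mm [-82.2 -75.6 -71.7] y [-9.8  1.1 11.7] z 0.1175 1005
  blue 2084 ctr [0.609  0.0243] bar ang -130.8 or 49.2 z 0.1317
  orange 1993 ctr [ 0.5943 -0.0769] bar ang -102.9 or 77.1 z 0.1318
```

The bar follows, and the pull is in full view at -75.6 mm. I take small steps now, guarded by torque and by sight of the pull.

```bash
cat > g2.py <<'E'
import sys
from h import *
o=status.get_obs(); T=pose(o); a=np.degrees(np.arctan2(T[1,1],T[0,1])); tz=o["torque"][2]; c=wrist(); f=c["frame"]
m=inr(f,(0,130,50),(5,255,255))|inr(f,(173,130,50),(180,255,255)); B=blobs(m,(0,0,640,400),100); x=np.nan;n=0
if B:
    M=np.zeros(m.shape,bool); M[B[0][2][:,1],B[0][2][:,0]]=1; P=wpts(c,M&(c["depth"]>0)); P=P[P[:,2]>.110]; n=len(P)
    if n: x=np.percentile((P[:,:2]-CEN)@AX,[2])[0]*1000
print("t%.2f yaw %.2f tz %.3f F"%(o["time_s"],a,tz),o["wrist_force"].round(1),"front %.1f n%d"%(x,n))
bad=abs(tz)>.2 or not x>-84.5
if bad: print("STOP")
sys.exit(int(bad))
E
G="python3 g2.py"
python3 -m handwheel '[[[-1,0,0,0,0,0,-1.5],[-1,0,0,0,0,0,-3],[-1,0,0,0,0,0,-3]]]' >/dev/null; $G && python3 -m handwheel '[[[-1,0,0,0,0,0,-1],[-1,0,0,0,0,0,-1]]]' >/dev/null && $G && python3 -m handwheel '[[[-1,0,0,0,0,0,-1],[-1,0,0,0,0,0,-1]]]' >/dev/null && $G && python3 -m handwheel '[[[-1,0,0,0,0,0,-0.8],[-1,0,0,0,0,0,-0.8]]]' >/dev/null && $G && python3 -m handwheel '[[[-1,0,0,0,0,0,-0.8],[-1,0,0,0,0,0,-0.8]]]' >/dev/null && $G && python3 -m handwheel '[[[-1,0,0,0,0,0,-0.8],[-1,0,0,0,0,0,-0.8]]]' >/dev/null && $G && python3 -m handwheel '[[[-1,0,0,0,0,0,-0.8],[-1,0,0,0,0,0,-0.8]]]' >/dev/null && $G && python3 -m handwheel '[[[-1,0,0,0,0,0,-0.8],[-1,0,0,0,0,0,-0.8]]]' >/dev/null && $G && python3 -m handwheel '[[[-1,0,0,0,0,0,-0.8],[-1,0,0,0,0,0,-0.8]]]' >/dev/null && $G && python3 -m handwheel '[[[-1,0,0,0,0,0,-0.8],[-1,0,0,0,0,0,-0.8]]]' >/dev/null && $G && python3 -m handwheel '[[[-1,0,0,0,0,0,-0.8],[-1,0,0,0,0,0,-0.8]]]' >/dev/null && $G && python3 -m handwheel '[[[-1,0,0,0,0,0,-0.8],[-1,0,0,0,0,0,-0.8]]]' >/dev/null && $G && python3 -m handwheel '[[[-1,0,0,0,0,0,-0.8],[-1,0,0,0,0,0,-0.8]]]' >/dev/null && $G
```

```text
t29.23 yaw -10.21 tz -0.095 F [-1.1  0.7  5.5] front -82.3 n1029
t29.52 yaw -9.22 tz -0.080 F [-2.7  1.7  4.1] front -82.5 n1040
t29.82 yaw -8.22 tz -0.090 F [-1.3  0.2  4.9] front -82.4 n1057
t30.12 yaw -7.42 tz -0.108 F [-1.4  0.9  5.1] front -82.4 n1068
t30.43 yaw -6.62 tz -0.135 F [-2.   1.4  5.7] front -82.5 n1071
t30.73 yaw -5.81 tz -0.133 F [-0.8  1.6  5.6] front -82.4 n1075
t31.02 yaw -5.02 tz -0.051 F [-1.8  1.   6.1] front -82.7 n1089
t31.32 yaw -4.22 tz -0.055 F [-1.2  1.2  5.3] front -82.4 n1085
t31.62 yaw -3.41 tz -0.069 F [-1.1  0.2  5.2] front -82.3 n1084
t31.93 yaw -2.62 tz -0.086 F [-1.8  1.1  4.6] front -82.4 n1099
t32.23 yaw -1.82 tz -0.075 F [-0.8  1.6  4.7] front -82.5 n1107
t32.52 yaw -1.02 tz -0.095 F [-1.6  1.4  5.4] front -82.5 n1113
t32.83 yaw -0.22 tz -0.086 F [-1.5  1.2  5.1] front -82.5 n1123
```

```bash
G="python3 g2.py"
python3 -m handwheel '[[[-1,0,0,0,0,0,-0.8],[-1,0,0,0,0,0,-0.8]]]' >/dev/null; $G && python3 -m handwheel '[[[-1,0,0,0,0,0,-0.8],[-1,0,0,0,0,0,-0.8]]]' >/dev/null && $G && python3 -m handwheel '[[[-1,0,0,0,0,0,-0.8],[-1,0,0,0,0,0,-0.8]]]' >/dev/null && $G && python3 -m handwheel '[[[-1,0,0,0,0,0,-0.8],[-1,0,0,0,0,0,-0.8]]]' >/dev/null && $G && python3 -m handwheel '[[[-1,0,0,0,0,0,-0.8],[-1,0,0,0,0,0,-0.8]]]' >/dev/null && $G && python3 -m handwheel '[[[-1,0,0,0,0,0,-0.8],[-1,0,0,0,0,0,-0.8]]]' >/dev/null && $G && python3 -m handwheel '[[[-1,0,0,0,0,0,-0.8],[-1,0,0,0,0,0,-0.8]]]' >/dev/null && $G && python3 -m handwheel '[[[-1,0,0,0,0,0,-0.8],[-1,0,0,0,0,0,-0.8]]]' >/dev/null && $G && python3 -m handwheel '[[[-1,0,0,0,0,0,-0.8],[-1,0,0,0,0,0,-0.8]]]' >/dev/null && $G && python3 -m handwheel '[[[-1,0,0,0,0,0,-0.8],[-1,0,0,0,0,0,-0.8]]]' >/dev/null && $G && python3 -m handwheel '[[[-1,0,0,0,0,0,-0.8],[-1,0,0,0,0,0,-0.8]]]' >/dev/null && $G && python3 -m handwheel '[[[-1,0,0,0,0,0,-0.8],[-1,0,0,0,0,0,-0.8]]]' >/dev/null && $G && python3 -m handwheel '[[[-1,0,0,0,0,0,-0.8],[-1,0,0,0,0,0,-0.8]]]' >/dev/null && $G && python3 -m handwheel '[[[-1,0,0,0,0,0,-0.8],[-1,0,0,0,0,0,-0.8]]]' >/dev/null && $G
```

```text
t33.12 yaw 0.58 tz -0.133 F [-1.7  1.6  5.5] front -82.4 n1115
t33.42 yaw 1.38 tz -0.098 F [-0.8  1.8  4.6] front -82.5 n1130
t33.73 yaw 2.18 tz -0.072 F [-1.8  0.6  5.1] front -82.5 n1141
t34.02 yaw 2.98 tz -0.098 F [-2.   0.8  4.5] front -82.5 n1138
t34.33 yaw 3.78 tz -0.054 F [-1.4 -0.   5.1] front -82.5 n1153
t34.62 yaw 4.59 tz -0.112 F [-0.9  0.8  4.8] front -82.5 n1160
t34.92 yaw 5.39 tz -0.058 F [-1.4  0.3  4. ] front -82.6 n1163
t35.23 yaw 6.19 tz -0.093 F [-0.9  1.4  5.2] front -82.5 n1163
t35.52 yaw 6.99 tz -0.096 F [-1.3  0.4  5.5] front -82.7 n1166
t35.83 yaw 7.78 tz -0.020 F [-0.8  1.2  5.1] front -82.7 n1181
t36.12 yaw 8.59 tz -0.070 F [-0.9  1.5  4.1] front -82.8 n1182
t36.42 yaw 9.39 tz -0.020 F [-1.4  0.8  4.9] front -82.9 n1180
t36.73 yaw 10.19 tz -0.040 F [-0.9  1.7  4.6] front -83.1 n1188
t37.02 yaw 10.99 tz -0.014 F [-0.4  1.4  5.6] front -83.2 n1195
```

```bash
G="python3 g2.py"
python3 -m handwheel '[[[-1,0,0,0,0,0,-0.6],[-1,0,0,0,0,0,-0.6]]]' >/dev/null; $G && python3 -m handwheel '[[[-1,0,0,0,0,0,-0.6],[-1,0,0,0,0,0,-0.6]]]' >/dev/null && $G && python3 -m handwheel '[[[-1,0,0,0,0,0,-0.6],[-1,0,0,0,0,0,-0.6]]]' >/dev/null && $G && python3 -m handwheel '[[[-1,0,0,0,0,0,-0.6],[-1,0,0,0,0,0,-0.6]]]' >/dev/null && $G && python3 -m handwheel '[[[-1,0,0,0,0,0,-0.6],[-1,0,0,0,0,0,-0.6]]]' >/dev/null && $G && python3 -m handwheel '[[[-1,0,0,0,0,0,-0.6],[-1,0,0,0,0,0,-0.6]]]' >/dev/null && $G && python3 -m handwheel '[[[-1,0,0,0,0,0,-0.6],[-1,0,0,0,0,0,-0.6]]]' >/dev/null && $G && python3 -m handwheel '[[[-1,0,0,0,0,0,-0.6],[-1,0,0,0,0,0,-0.6]]]' >/dev/null && $G && python3 -m handwheel '[[[-1,0,0,0,0,0,-0.6],[-1,0,0,0,0,0,-0.6]]]' >/dev/null && $G && python3 -m handwheel '[[[-1,0,0,0,0,0,-0.6],[-1,0,0,0,0,0,-0.6]]]' >/dev/null && $G
```

```text
t37.33 yaw 11.58 tz 0.007 F [-1.   0.4  5.7] front -83.3 n1203
t37.62 yaw 12.18 tz -0.017 F [-0.5  1.1  4.9] front -83.6 n1203
t37.92 yaw 12.81 tz 0.190 F [-1.5  0.6  5.6] front -88.3 n1181
STOP
```

Drop felt and seen: the pull front jumped to -88.3 mm and the torque kicked to 0.19. I settle and check.

```bash
python3 -m handwheel '[[[-1,0,0,0,0,0,0],[-1,0,0,0,0,0,0]]]' >/dev/null; python3 g2.py;  python3 -m handwheel '[[[-1,0,0,0,0,0,-0.6],[-1,0,0,0,0,0,-0.6]]]' >/dev/null;  python3 g2.py
python3 - <<'E'
from h import *
report(wrist())
E
```

```text
t38.23 yaw 12.82 tz 0.173 F [-1.4  0.7  4.4] front -88.5 n1187
STOP
t38.52 yaw 13.41 tz 0.113 F [-0.3  0.7  5.6] front -89.1 n1185
STOP
pull case x range mm [-89.3 -83.  -78.6] y [-9.9  1.  11.5] z 0.1181 1186
  blue 3079 ctr [0.611  0.0286] bar ang -128.8 or 51.2 z 0.1318
  orange 1980 ctr [ 0.5935 -0.0769] bar ang -76.1 or 103.9 z 0.1317
```

```bash
sed -i 's/^bad=.*/bad=tz<-.15 or tz>.3/' g2.py; G="python3 g2.py"
python3 -m handwheel '[[[-1,0,0,0,0,0,-0.6],[-1,0,0,0,0,0,-0.6]]]' >/dev/null; $G && python3 -m handwheel '[[[-1,0,0,0,0,0,-0.6],[-1,0,0,0,0,0,-0.6]]]' >/dev/null && $G && python3 -m handwheel '[[[-1,0,0,0,0,0,-0.6],[-1,0,0,0,0,0,-0.6]]]' >/dev/null && $G && python3 -m handwheel '[[[-1,0,0,0,0,0,-0.6],[-1,0,0,0,0,0,-0.6]]]' >/dev/null && $G && python3 -m handwheel '[[[-1,0,0,0,0,0,-0.5],[-1,0,0,0,0,0,-0.5]]]' >/dev/null && $G && python3 -m handwheel '[[[-1,0,0,0,0,0,-0.5],[-1,0,0,0,0,0,-0.5]]]' >/dev/null && $G
```

```text
t38.88 yaw 14.00 tz 0.034 F [-1.4  1.   5.1] front -89.3 n1188
t39.17 yaw 14.60 tz 0.054 F [-1.7  1.1  6.7] front -89.3 n1180
t39.48 yaw 15.20 tz 0.037 F [-0.7  0.8  5.9] front -89.2 n1198
t39.77 yaw 15.80 tz 0.041 F [-0.3  0.9  4.7] front -89.4 n1197
t40.08 yaw 16.30 tz 0.003 F [-0.   1.   6.1] front -89.3 n1198
t40.38 yaw 16.80 tz 0.026 F [-1.3  1.6  5.6] front -89.2 n1204
```

```bash
G="python3 g2.py"
python3 -m handwheel '[[[-1,0,0,0,0,0,-0.5],[-1,0,0,0,0,0,-0.5]]]' >/dev/null; $G && python3 -m handwheel '[[[-1,0,0,0,0,0,-0.5],[-1,0,0,0,0,0,-0.5]]]' >/dev/null && $G && python3 -m handwheel '[[[-1,0,0,0,0,0,-0.5],[-1,0,0,0,0,0,-0.5]]]' >/dev/null && $G && python3 -m handwheel '[[[-1,0,0,0,0,0,-0.5],[-1,0,0,0,0,0,-0.5]]]' >/dev/null && $G && python3 -m handwheel '[[[-1,0,0,0,0,0,-0.5],[-1,0,0,0,0,0,-0.5]]]' >/dev/null && $G && python3 -m handwheel '[[[-1,0,0,0,0,0,-0.5],[-1,0,0,0,0,0,-0.5]]]' >/dev/null && $G
```

```text
t40.67 yaw 17.29 tz 0.019 F [-0.1  1.6  5.9] front -89.2 n1216
t40.98 yaw 17.80 tz 0.048 F [-0.9  1.7  5.2] front -89.3 n1217
t41.27 yaw 18.30 tz 0.029 F [-0.5  1.5  4.8] front -89.4 n1215
t41.58 yaw 18.78 tz -0.078 F [-1.   1.6  5.4] front -89.3 n1224
t41.88 yaw 19.27 tz -0.217 F [-0.5  1.3  5.6] front -89.4 n1224
STOP
```

The stop is felt at yaw ~19.2 with 0.22 N m. I ease back, release, rise, and move above the pull turned to grip across its 24 mm side.

```bash
python3 -m handwheel '[[[-1,0,0,0,0,0,1.2],[-1,0,0,0,0,0,2.3],[-1,0,0,0,0,0,2.3]]]' >/dev/null; python3 t.py 9; python3 -m handwheel '[[[0.2,0,0,0,0,0,0],[0.2,0,0,0,0,0,0],[0.2,0,0,0,0,0,0],[0.2,0,0,-5,0,0,0],[0.2,0,0,-7,0,0,0]]]' >/dev/null;  python3 -m handwheel '[[[0.2,5,-2.5,0,0,0,-10],[0.2,8.8,-4.95,0,0,0,-20],[0.2,8.8,-4.95,0,0,0,-30],[0.2,8.8,-4.95,0,0,0,-40],[0.2,8.8,-4.95,0,0,0,-50],[0.2,8.8,-4.95,0,0,0,-60],[0.2,8.8,-4.95,0,0,0,-63.6],[0.2,8.8,-4.95,0,0,0,-63.6],[0.2,8.8,-4.95,0,0,0,-63.6]]]'
python3 - <<'E'
from h import *
c=wrist(); o=status.get_obs(); T=pose(o);print(o["eef_pos"],"yaw y",np.degrees(np.arctan2(T[1,1],T[0,1]))); report(c); np.savez("w8.npz",**c); cv2.imwrite("pics/w8.png",c["frame"])
E
```

```text
t42.30 yaw 16.98 tz -0.072 F [0.2 1.3 4.2]
time_s: 44.05
eef_pos: [0.5208, -0.01, 0.177]
eef_rot: [-0.0, 0.083, 0.997, -0.0]
wrist_force: [-0.6, -0.3, 0.1]
opening: 0.597
grasp_force: 0.0
[ 0.52082773 -0.01002745  0.17702821] yaw y 80.51360114064778
pull case x range mm [-91.  -86.5 -80.7] y [-9.9  0.8 11.4] z 0.1173 523
  blue 290 ctr [0.6004 0.0166] bar ang 27.5 or 207.5 z 0.1314
  orange 249 ctr [ 0.5877 -0.0608] bar ang -33.7 or 146.3 z 0.1316
```

View pics/w8.png

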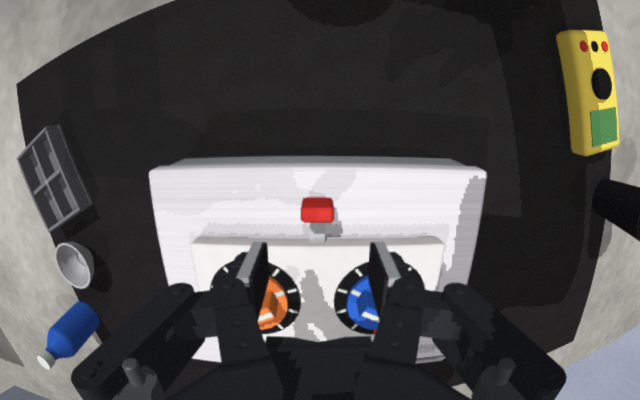

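The pull is centred between the fingers at (317,210), with free lid on both sides. I descend and grip.

```bash
python3 -m handwheel '[[[0.2,0.1,0,5,0,0,0],[0.2,0.1,0,7.5,0,0,0],[0.2,0.1,0,8.8,0,0,0],[0.2,0.1,0,8.8,0,0,0],[0.2,0.1,0,8.8,0,0,0]]]'; python3 t.py 9; python3 -m handwheel '[[[-1,0,0,0,0,0,0],[-1,0,0,0,0,0,0],[-1,0,0,0,0,0,0],[-1,0,0,0,0,0,0],[-1,0,0,0,0,0,0]]]'
cat > f.py <<'E'
import sys
from h import *
o=status.get_obs(); p=(o["eef_pos"][:2]-CEN)@AX*1000; F=o["wrist_force"]; fx=F[:2]@AX
print("t%.2f case x %.1f y %.1f z %.4f fx %.2f F"%(o["time_s"],p,(o["eef_pos"][:2]-CEN)@LA*1000,o["eef_pos"][2],fx),F.round(1),"op %.2f"%o["opening"]); sys.exit(int(abs(fx)>float(sys.argv[1])))
E
python3 f.py 9
```

```text
time_s: 44.72
eef_pos: [0.5209, -0.0101, 0.0904]
eef_rot: [0.001, 0.082, 0.997, -0.0]
wrist_force: [0.3, -0.4, 0.3]
opening: 0.597
grasp_force: 0.0
t44.73 yaw 80.57 tz 0.005 F [ 0.3 -0.4  0.3]
time_s: 45.35
eef_pos: [0.5206, -0.0108, 0.0905]
eef_rot: [0.001, 0.082, 0.997, -0.001]
wrist_force: [-3.0, -4.4, 5.3]
opening: 0.267
grasp_force: 59.2
t45.35 case x -84.2 y 0.2 z 0.0905 fx -2.19 F [-3.  -4.4  5.3] op 0.27
```

```bash
python3 -m handwheel '[[[-1,0,-0.08,0,0,0,0],[-1,0,-0.08,0,0,0,0]]]' >/dev/null; python3 f.py 7 && python3 -m handwheel '[[[-1,0.15,0,0,0,0,0],[-1,0.3,0,0,0,0,0],[-1,0.3,0,0,0,0,0]]]' >/dev/null && python3 f.py 6 && python3 -m handwheel '[[[-1,0.15,0,0,0,0,0],[-1,0.3,0,0,0,0,0],[-1,0.45,0,0,0,0,0],[-1,0.6,0,0,0,0,0],[-1,0.6,0,0,0,0,0]]]' >/dev/null && python3 f.py 6 && python3 -m handwheel '[[[-1,0.15,0,0,0,0,0],[-1,0.3,0,0,0,0,0],[-1,0.45,0,0,0,0,0],[-1,0.6,0,0,0,0,0],[-1,0.6,0,0,0,0,0]]]' >/dev/null && python3 f.py 6
```

```text
t45.60 case x -84.3 y 0.1 z 0.0904 fx -1.89 F [-2.1 -1.   6.5] op 0.27
t45.98 case x -86.9 y 0.1 z 0.0904 fx 0.31 F [ 0.3 -0.2  6.9] op 0.27
t46.60 case x -92.8 y 0.1 z 0.0905 fx 0.74 F [ 0.6 -0.9  6.8] op 0.27
t47.23 case x -98.8 y 0.1 z 0.0904 fx -0.22 F [-0.4 -0.9  5.5] op 0.27
```

```bash
python3 -m handwheel '[[[-1,0.15,0,0,0,0,0],[-1,0.3,0,0,0,0,0],[-1,0.3,0,0,0,0,0]]]' >/dev/null; G="python3 f.py 4.5"; $G && python3 -m handwheel '[[[-1,0.05,0,0,0,0,0],[-1,0.05,0,0,0,0,0]]]' >/dev/null && $G && python3 -m handwheel '[[[-1,0.05,0,0,0,0,0],[-1,0.05,0,0,0,0,0]]]' >/dev/null && $G && python3 -m handwheel '[[[-1,0.05,0,0,0,0,0],[-1,0.05,0,0,0,0,0]]]' >/dev/null && $G && python3 -m handwheel '[[[-1,0.05,0,0,0,0,0],[-1,0.05,0,0,0,0,0]]]' >/dev/null && $G && python3 -m handwheel '[[[-1,0.05,0,0,0,0,0],[-1,0.05,0,0,0,0,0]]]' >/dev/null && $G && python3 -m handwheel '[[[-1,0.05,0,0,0,0,0],[-1,0.05,0,0,0,0,0]]]' >/dev/null && $G && python3 -m handwheel '[[[-1,0.05,0,0,0,0,0],[-1,0.05,0,0,0,0,0]]]' >/dev/null && $G && python3 -m handwheel '[[[-1,0.05,0,0,0,0,0],[-1,0.05,0,0,0,0,0]]]' >/dev/null && $G
```

```text
t47.60 case x -101.8 y 0.2 z 0.0904 fx 0.20 F [ 0.2 -0.2  7.5] op 0.27
t47.85 case x -102.2 y 0.2 z 0.0904 fx 1.49 F [1.6 0.4 7.6] op 0.27
t48.10 case x -102.3 y 0.2 z 0.0904 fx 3.10 F [ 2.9 -1.3  7.2] op 0.26
t48.35 case x -102.3 y 0.2 z 0.0905 fx 5.83 F [ 5.7 -1.5  4.2] op 0.27
```

The end stop is reached at -102.3 mm, after 18 mm of travel, with 5.8 N. I let go, rise and verify.

```bash
python3 -m handwheel '[[[0.2,0,0,0,0,0,0],[0.2,0,0,0,0,0,0],[0.2,0,0,0,0,0,0],[0.2,0,0,0,0,0,0],[0.2,0,0,-5,0,0,0],[0.2,0,0,-10,0,0,0],[0.2,0,0,-12,0,0,0],[0.2,0,0,-12,0,0,0]]]'
python3 - <<'E'
from h import *
c=wrist(); report(c); cv2.imwrite("pics/w9.png",c["frame"])
E
```

```text
time_s: 49.35
eef_pos: [0.5017, -0.0077, 0.2109]
eef_rot: [0.002, 0.082, 0.997, -0.0]
wrist_force: [-0.7, 0.4, 0.2]
opening: 0.597
grasp_force: 0.0
pull case x range mm [-108.9 -104.5  -98.7] y [-9.9  1.4 11.9] z 0.1174 388
  blue 311 ctr [0.6022 0.0197] bar ang 37.6 or 217.6 z 0.1316
  orange 305 ctr [ 0.5883 -0.065 ] bar ang -61.3 or 118.7 z 0.1317
```

```bash
python3 -c "
from bench import ctrl
print(ctrl.hand_in())"
```

```text
the job is handed in; nothing more can be done
None
```

I handed the job in at about 49 s: blue dial caught at 3, then orange at 7, and the latch pulled out to its end stop and released. Peak readings were 0.36 N m on a dial and 5.8 N on the latch. The hand-in gave no verdict.

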